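Restocking the juice counter from a mixed stack of crockery

ROBOT

A 7-joint arm with a two-finger parallel gripper is mounted at the origin on the work surface. World frame = base frame: x ahead of the robot, y to its left, z up, the work surface at z = 0. Lengths are in m, angles in rad, forces in N, time in s.
With the tool pointing down it reaches from about 0.4 to 0.85 m from the base axis. Payload 4.5 kg.
Tool frame: the origin (TCP) lies on the centre line of the jaws, within the pads' length; the fingertips stand 8 mm ahead of it and the grasp point (between the pads) lies 11 mm behind it; z points along the fingers, x is the direction in which the jaws open and shut, and the axes are right-handed (so a half turn about z gives the same grasp; the last joint's range is limited). The gripper opens to 88 mm and grips with 3 to 60 N. Pads are 18 mm wide; open, the fingers measure 123 mm over their backs; the gripper's body (75 mm by 187 mm) begins 45 mm behind the grasp point.
Start: joints at [1.258, 0.689, -0.195, 1.565, 0.157, 0.902, -0.215], TCP at [0.212, -0.588, 0.247] pointing down, gripper open.
Joint ranges: [-3.01, 3.01], [-0.46, 2.08], [-1.47, 1.51], [0.13, 2.56], [-1, 4.14], [0.04, 2.09], [-2.66, 2.66]. Speed limits (rad/s): [2.57, 2.57, 3.14, 3.14, 3.14, 3.14, 3.14].

INTERFACE

Orientations are given as a unit quaternion [x, y, z, w].
In Python, from plant import r gives the robot as it stands.
- The arm moves only by the shell command python3 -m pendant 'ROWS' [FORCE]. ROWS is JSON, a list of rows, each a list of 3 entries, a list of its own where there are three numbers: the turn, a rotation vector about the tool's x, y, z in rad, then the shift along the tool's x, y, z in m, then the opening, from 0 (shut) to 1 (fully open). In form: [[[wx, wy, wz], [tx, ty, tz], claw], ...]. A call has 1 to 10 rows; each row is the pose to reach, as a shift and turn from the pose commanded when the call began, along the tool's axes at that moment; what a row does not reach only later rows make up. A row lasts 1/10 s, in which the tool goes at most 50 mm and 8.59 degrees, less where a joint would pass 70% of its speed; a pose out of reach is approached as far as the arm can. A call with a gripper value outside its range is refused whole. The fingers move at their own pace and stop on an object; FORCE is the grip in N (left out, the last holds). Time passes only in rows, so rows that repeat a pose let the fingers close. It gives the time, the measured TCP pose, the force and the opening at its end, in the units of the state.
- r.get_state(): the state, without advancing time (a new reading comes with each control period).
- r.snapshot(name): name is "scene" or "top" or "wrist"; returns a dict with "image" (420x560x3 uint8, red, green, blue), "mtx" (3x3 intrinsics, pixels), "R" (3x3) and "t" (3): a world point X has camera coordinates R X + t; the wrist camera has in their place "T_tool_cam" (4x4, takes a point from camera to tool coordinates, whose origin is the TCP and whose axes are the tool frame's). Camera axes: x right, y down, z forward; pixel columns grow to the right and rows downward; lengths in m; the calibration is good to about 2 mm. The wrist camera is an equidistant fisheye: a pixel r from the principal point sees the ray r / f radians off the axis. A picture is of the moment at which its call begins: read the wrist's pose just before it. There is no depth.
- r.finish_job(): hands the job in, once; it reports no verdict.
The state is a dict: "clock": time; "q": joint angles; "qd": joint speeds; "joint_torque": joint torques, N m; "tool_pos": TCP position; "eef_rot": TCP orientation; "contact_force": force on the tool from outside, world axes, zero at the start; "moment": the same for the moment, N m; "opening": opening from 0.0 (shut) to 1.0 (fully open).
Only numpy, scipy, OpenCV 4.12 (cv2) and the standard library are available. Lean on these libraries where they do the work, as an engineer would, in place of code of your own. Each camera call takes 0.05 s, during which the arm holds its last target. There are 200 camera calls.

TASK

Clean crockery has come out to the juice counter as one mixed stack. Take it apart and set the ramekin, the long dish and the bowl each on the pile of its own kind, foot fully nested and level, and stand the square pot, which nests in none of the piles, upright and flat on the floor of the wooden return tray. Set each piece down gently without tipping or dropping it, and leave the two drinking glasses where they stand.

Things in the scene. Friction and masses are not known exactly. Their poses are not given: they have to be found in the camera images.
- pot_center (a point): Square white pot with open top, 52 x 52 mm, 54 mm tall, walls 5 mm, flat underside without a foot. Top piece of the mixed stack, standing on the ramekin's rim. The point is its centre, 27 mm above its underside; z up, x and y square to its sides.
- ramekin_center (a point): Round straight-sided white ramekin, 68 mm across, 54 mm tall, wall 6 mm. A narrower stacking foot (49 mm across, lower edge bevelled) takes up its lowest 8 mm; its shoulder rests on the rim below. Second from the top of the mixed stack, its foot sunk 8 mm into the long dish. The point is its centre, 27 mm above its underside.
- dish_center (a point): Long narrow white dish, open, 140 (x) x 68 (y) mm, 46 mm tall, upright walls 7 mm thick, inside 31 mm deep. A stacking foot (118 x 46 mm, rounded lower edge) takes up its lowest 8 mm. It lies across the rim of the bowl, its middle over the bowl's middle. The point is its centre, 23 mm above its underside; x along its length.
- bowl_center (a point): Round white bowl at the bottom of the mixed stack, on the counter: 116 mm across, 64 mm tall, upright wall 8 mm thick (inside 100 mm across and 48 mm deep), to be pinched by its wall from above. A stacking foot (90 mm across, lower edge bevelled) takes up its lowest 10 mm. The point is its centre, 32 mm above its underside.
- ramekin_pile_rim (a point): Pile of two ramekins of that same kind, one in the other, 100 mm tall (it moves as one piece). The point is the centre of the mouth of its upper ramekin, at rim height; z up. The inside is 56 mm across; a third one's foot drops in 8 mm.
- dish_pile_rim (a point): Pile of two long dishes of that same kind, one on the other, 84 mm tall (it moves as one piece). The point is the centre of the mouth of its upper dish, at rim height; x along its length. The inside is 126 x 54 mm; a third one's foot drops in 8 mm.
- bowl_pile_rim (a point): Pile of two bowls of that same kind, one in the other, 118 mm tall (it moves as one piece). The point is the centre of the mouth of its upper bowl, at rim height; z up. The inside is 100 mm across; a third one's foot drops in 10 mm.
- tray_floor (a point): Small empty dark wooden return tray, 175 (x) x 128 (y) mm outside, lip 6 mm wide and 16 mm tall, standing on the counter. The point is the centre of its inner floor (163 x 116 mm), 6 mm above the counter; x along its length.
- glass_a: Empty clear drinking glass, 105 mm tall, 68 mm across at the mouth and 52 mm at the foot, at the far side of the working area. Origin: centre of its underside.
- glass_b: A second glass like it, nearer to the robot, on its left. Origin: centre of its underside.
Things that resemble listed ones, but are neither listed nor needed, are in the scene too. There is more than one size of the part that bears tray_floor; the job needs the smaller. What is shaped like the part that bears pot_center but turquoise is not meant.

How it is judged:
At the end, for the whole second after the job is handed in: Ramekin, dish and bowl nested on their own piles: within 10 mm of the middle of the pile, 5 mm in height, level to 0.08 rad, dish in line to 0.12 rad. The pot stands level on the tray floor inside the lip. Piles upright, all released and at rest (horizontal distance between ramekin_center and ramekin_pile_rim below 0.01 m and z of ramekin_center in the frame of ramekin_pile_rim between 0.014 and 0.024 m and angle between each of ramekin_center, ramekin_pile_rim, bowl_center, bowl_pile_rim, dish_center, dish_pile_rim, pot_center's own z axis and vertical below 0.08 rad and horizontal distance between bowl_center and bowl_pile_rim below 0.01 m and z of bowl_center in the frame of bowl_pile_rim between 0.017 and 0.027 m and horizontal distance between dish_center and dish_pile_rim below 0.01 m and z of dish_center in the frame of dish_pile_rim between 0.01 and 0.02 m and angle between the x axis of dish_center and the x axis of dish_pile_rim, either way round below 0.12 rad and x of pot_center in the frame of tray_floor between -0.056 and 0.056 m and y of pot_center in the frame of tray_floor between -0.033 and 0.033 m and z of pot_center in the frame of tray_floor between 0.022 and 0.032 m and linear speed of each of pot, ramekin, dish, bowl below 0.02 m/s); the robot touches nothing.
It fails at once if a drinking glass is pushed more than 25 mm or tipped (distance of any of glass_a, glass_b from where it was at the start of the episode above 0.025 m or angle between any of glass_a, glass_b's own z axis and vertical above 0.3 rad).
It fails at once if a piece is dropped or banged on to its pile or the tray (faster than 0.5 m/s within 65 mm of its place) ((distance between ramekin_center and ramekin_pile_rim below 0.065 m and linear speed of ramekin above 0.5 m/s) or (distance between bowl_center and bowl_pile_rim below 0.065 m and linear speed of bowl above 0.5 m/s) or (distance between dish_center and dish_pile_rim below 0.065 m and linear speed of dish above 0.5 m/s) or (distance between pot_center and tray_floor below 0.065 m and linear speed of pot above 0.5 m/s)).
It fails at once if a piece is tipped over (more than about 45 degrees) (angle between any of pot_center, ramekin_center, dish_center, bowl_center's own z axis and vertical above 0.8 rad).
It also fails if it takes over 128 s, if anything falls off the work surface, if the arm or the gripper's body presses on something with over 40 N, if the wrist force passes 120 N, or if a joint passes its speed limit or range.

## Working session

There is one attempt and no reset: what is moved stays moved. The work goes in short steps, Python scripts to look and compute and a shell command to move; the robot and the scene stay as the last step left them, time stands still between calls to the robot, and variables do not carry over. Pictures are saved under pics/ and viewed, about 12 in all and at most 16, crops included, and the job is handed in when it is done.

```bash
ls; mkdir -p pics; python3 - <<'E'
from plant import r
import cv2
s=r.get_state();print({k:s[k] for k in('clock','tool_pos','eef_rot','contact_force','opening')})
for n in("scene","top"):
    d=r.snapshot(n);cv2.imwrite(f"pics/{n}0.png",d["image"][...,::-1]);print(n,d["mtx"],d["R"],d["t"])
d=r.snapshot("wrist");print(d["mtx"],d["T_tool_cam"])
E
```

```text
pics
{'clock': 0.0, 'tool_pos': array([ 0.2121601 , -0.58722195,  0.24589375]), 'eef_rot': array([ 8.18510831e-01, -5.74490341e-01, -7.95244120e-04, -4.83742370e-04]), 'contact_force': array([-0.19392733,  0.25783113,  0.46104477]), 'opening': 0.9994766663207938}
scene [[513.1398186    0.         273.67239024]
 [  0.         513.1398186  206.49002304]
 [  0.           0.           1.        ]] [[-0.05015505  0.99869865 -0.00924521]
 [ 0.56842223  0.02093257 -0.82247067]
 [-0.82120682 -0.04650625 -0.56873238]] [ 0.09220368 -0.17160536  1.87871847]
top [[406.0357629    0.         281.41163782]
 [  0.         406.0357629  216.51401672]
 [  0.           0.           1.        ]] [[-0.01482697 -0.99988394  0.00350232]
 [-0.97845992  0.01378781 -0.20597592]
 [ 0.20590373 -0.00648088 -0.97855079]] [-0.03831935  0.54310733  1.14616207]
[[325.1922621    0.         276.7284564 ]
 [  0.         325.1922621  209.15003647]
 [  0.           0.           1.        ]] [[ 9.99999724e-01  7.09550525e-04  2.18717068e-04  8.56384363e-05]
 [-7.42468146e-04  9.58108734e-01  2.86403740e-01 -7.36137004e-02]
 [-6.33680953e-06 -2.86403823e-01  9.58108997e-01 -1.38393850e-01]
 [ 0.00000000e+00  0.00000000e+00  0.00000000e+00  1.00000000e+00]]
```

View pics/scene0.png

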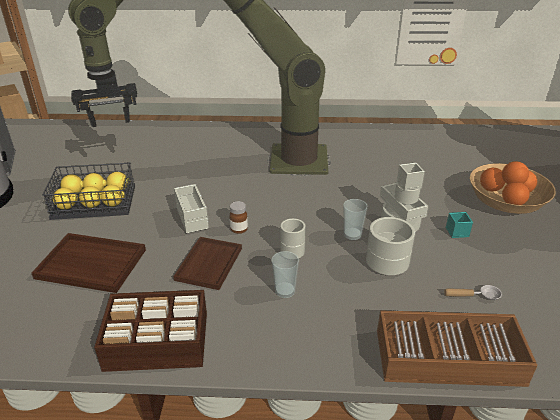

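View pics/top0.png

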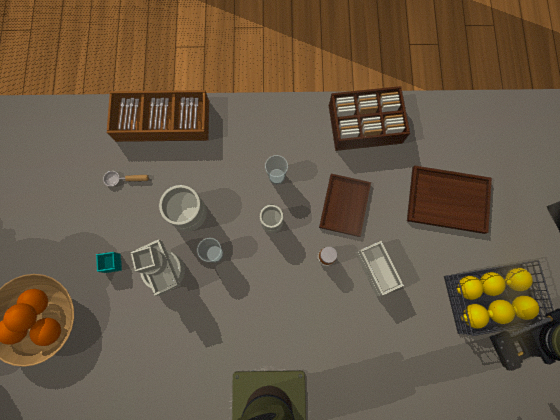

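Top view: mixed stack at about (155,265), bowl pile (181,206), ramekin pile (271,216), dish pile (381,268), small tray (345,205). Look-alikes: large tray (450,198), turquoise pot (108,262), and box/jar items (368,118), (328,256). Glasses are at (277,168) and (209,250). I'll check this in one close crop composite.

```bash
cat > h.py <<'E'
import numpy as np,cv2
from plant import r
from scipy.spatial.transform import Rotation as Ro
def cast(d,px,z,pose=None):
    """pixels -> world points on plane z; pose=(pos,quat) for the wrist"""
    px=np.atleast_2d(np.float64(px));K=d["mtx"]
    v=(px-K[:2,2])/K[0,0]
    if pose is None:
        R=d["R"].T;c=-R@d["t"];ray=np.c_[v,np.ones(len(v))]
    else:
        th=np.linalg.norm(v,axis=1);T=d["T_tool_cam"];A=Ro.from_quat(pose[1]).as_matrix()
        ray=np.c_[v*(np.sin(th)/np.maximum(th,1e-9))[:,None],np.cos(th)]
        R=A@T[:3,:3];c=A@T[:3,3]+pose[0]
    w=ray@R.T
    return c+w*((z-c[2])/w[:,2])[:,None]
def proj(d,X,pose=None):
    X=np.atleast_2d(X);K=d["mtx"]
    if pose is None:
        p=X@d["R"].T+d["t"];return p[:,:2]/p[:,2:]*K[0,0]+K[:2,2]
    T=d["T_tool_cam"];A=Ro.from_quat(pose[1]).as_matrix()
    p=((X-pose[0])@A-T[:3,3])@T[:3,:3]
    rr=np.linalg.norm(p[:,:2],axis=1);th=np.arctan2(rr,p[:,2])
    return p[:,:2]/np.maximum(rr,1e-9)[:,None]*th[:,None]*K[0,0]+K[:2,2]
def wrist(name,crop=None,k=1):
    s=r.get_state();pose=(s["tool_pos"],s["eef_rot"]);d=r.snapshot("wrist")
    np.save(f"pics/{name}.npy",d["image"])
    np.savez(f"pics/{name}.npz",pos=pose[0],quat=pose[1],img=d["image"],mtx=d["mtx"],T=d["T_tool_cam"])
    return d,pose
E
python3 - <<'E'
import cv2,numpy as np
t=cv2.imread("pics/top0.png");s=cv2.imread("pics/scene0.png")
c=lambda i,x,y,w,h,k:cv2.resize(i[y:y+h,x:x+w],None,fx=k,fy=k,interpolation=cv2.INTER_CUBIC)
a=np.hstack([c(t,120,175,100,75*2//2+50,4)[:300*2-100],c(s,360,155,100,125,4)])
cv2.imwrite("pics/c1.png",a);print(a.shape)
E
```

```text
(500, 800, 3)
```

View pics/c1.png

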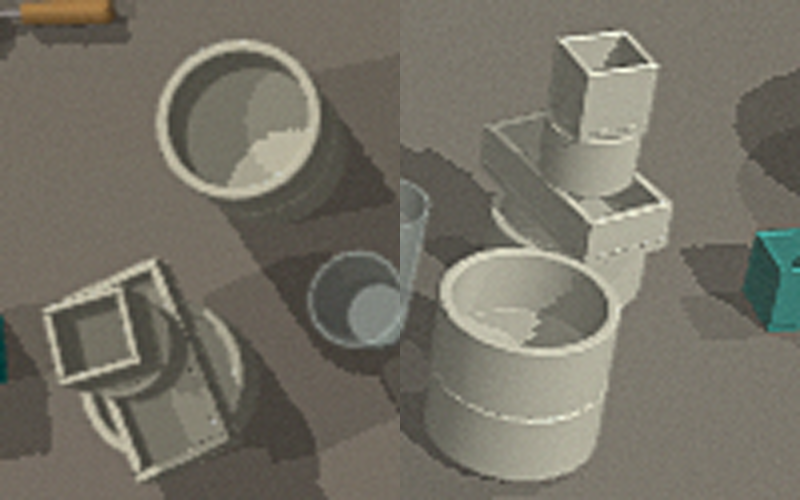

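The crop confirms the white pot on top, with rim corners at about (45,312), (125,290), (138,358), (62,382) in the crop. The bowl pile circle is at (239,118). The turquoise pot is separate. Next is the other three targets.

```bash
python3 - <<'E'
import cv2,numpy as np
from h import *
t=cv2.imread("pics/top0.png")
cv2.imwrite("pics/c2.png",cv2.resize(t[145:305,250:420],None,fx=3.75,fy=3.75,interpolation=cv2.INTER_CUBIC))
d=r.snapshot("top")
f=lambda p:np.array(p)/4+[120,175]-0.375
P=lambda n,p,z:print(n,cast(d,f(p),z)[:,:2].round(4).tolist(),cast(d,f(p),z).mean(0).round(4))
P("pot",[(45,312),(125,290),(138,358),(62,382)],.21)
P("dish",[(157,260),(228,437),(140,478)],.11)
P("bowlpile",[(156,118),(321,118),(239,38),(239,200)],.118)
P("glassb",[(311,300),(355,256),(355,345)],.105)
E
```

```text
pot [[0.4224, 0.3364], [0.4356, 0.2866], [0.3925, 0.2763], [0.3782, 0.3231]] [0.4072 0.3056 0.21  ]
dish [[0.4702, 0.2972], [0.3474, 0.243], [0.3208, 0.3016]] [0.3794 0.2806 0.11  ]
bowlpile [[0.5702, 0.3003], [0.5686, 0.1839], [0.6281, 0.2439], [0.5104, 0.2396]] [0.5693 0.2419 0.118 ]
glassb [[0.4412, 0.19], [0.4718, 0.16], [0.4094, 0.1587]] [0.4408 0.1696 0.105 ]
```

View pics/c2.png

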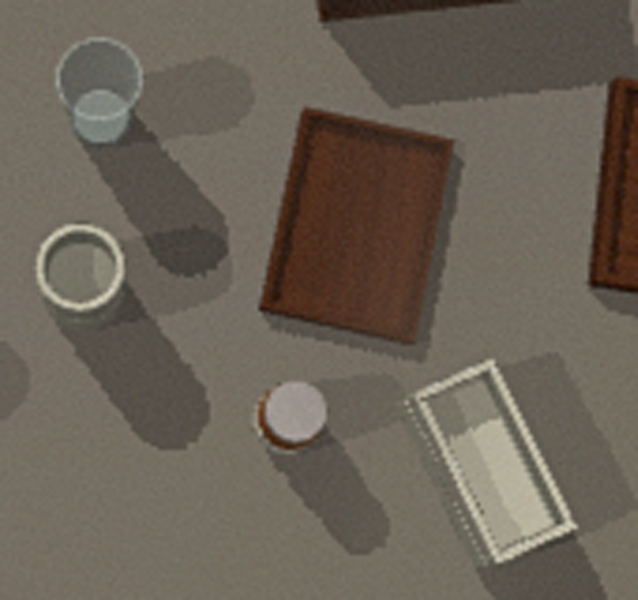

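Crop 2 (scale 3.75, origin (250,145)): small tray corners (305,108), (455,140), (415,343), (261,310). Dish pile corners (491,360), (575,525), (498,562), (413,400). Ramekin pile centre (81,268), glass A (99,80), jar (293,413).

```bash
cat >> h.py <<'E'
def plan(*tgts):
    """targets (x,y,z,yaw_deg of tool x); prints rotvec+shift in present tool axes"""
    s=r.get_state();A=Ro.from_quat(s["eef_rot"]);p=s["tool_pos"]
    print("t",round(s["clock"],2),"tcp",p.round(4),"yaw",round(np.degrees(np.arctan2(*A.as_matrix()[[1,0],0])),2),"F",np.round(s["contact_force"],1),"op",round(s["opening"],3))
    for x,y,z,w in tgts:
        B=Ro.from_euler('z',w,degrees=True)*Ro.from_quat([1,0,0,0])
        print((x,y,z,w),(A.inv()*B).as_rotvec().round(4).tolist(),A.inv().apply(np.array([x,y,z])-p).round(4).tolist())
E
python3 - <<'E'
from h import *
d=r.snapshot("top")
f=lambda p:np.array(p)/3.75+[250,145]-0.37
def P(n,p,z):
    c=cast(d,f(p),z);print(n,c[:,:2].round(4).tolist(),c.mean(0)[:2].round(4))
P("tray",[(305,108),(455,140),(415,343),(261,310)],.016)
P("dishpile",[(491,360),(575,525),(498,562),(413,400)],.084)
P("rampile",[(37,268),(125,268),(81,224),(81,311)],.1)
P("glassa",[(56,80),(143,80),(99,38),(99,122)],.105)
P("jar",[(293,413)],.07)
print("turq",cast(d,[(108,262)],.04))
plan((.45,-.3,.35,-75),(.45,.1,.35,-75),(.407,.306,.30,-75.5))
E
```

```text
tray [[0.6869, -0.2039], [0.6573, -0.3277], [0.4869, -0.285], [0.5158, -0.1612]] [ 0.5868 -0.2444]
dishpile [[0.4623, -0.3285], [0.3372, -0.3831], [0.311, -0.3238], [0.4325, -0.2673]] [ 0.3858 -0.3257]
rampile [[0.5355, 0.0166], [0.5345, -0.0503], [0.5694, -0.0172], [0.5017, -0.0165]] [ 0.5353 -0.0169]
glassa [[0.6836, 0.001], [0.6827, -0.0666], [0.7177, -0.0328], [0.6491, -0.032]] [ 0.6833 -0.0326]
jar [[0.4255, -0.1776]] [ 0.4255 -0.1776]
turq [[0.41695097 0.46386576 0.04      ]]
t 0.25 tcp [ 0.2123 -0.5876  0.2463] yaw -70.13 F [-0.1 -0.4  0.2] op 1.003
(0.45, -0.3, 0.35, -75) [0.0001, 0.0008, 0.085] [-0.1898, -0.3213, -0.1035]
(0.45, 0.1, 0.35, -75) [0.0001, 0.0008, 0.085] [-0.5659, -0.4572, -0.1032]
(0.407, 0.306, 0.3, -75.5) [0.0001, 0.0008, 0.0937] [-0.7743, -0.4868, -0.0531]
```

```bash
python3 -m pendant '[[[0,0,0.085],[-0.19,-0.32,-0.1035],1],[[0,0,0.085],[-0.19,-0.32,-0.1035],1],[[0,0,0.085],[-0.19,-0.32,-0.1035],1],[[0,0,0.085],[-0.19,-0.32,-0.1035],1],[[0,0,0.085],[-0.19,-0.32,-0.1035],1],[[0,0,0.085],[-0.19,-0.32,-0.1035],1],[[0,0,0.085],[-0.566,-0.457,-0.1035],1],[[0,0,0.085],[-0.566,-0.457,-0.1035],1],[[0,0,0.085],[-0.566,-0.457,-0.1035],1],[[0,0,0.085],[-0.566,-0.457,-0.1035],1]]'
python3 -c "
from h import *
plan((.44,.1,.34,-75.5),(.407,.306,.30,-75.5))"
```

```text
clock: 1.25
tool_pos: [0.4189, -0.1642, 0.3372]
eef_rot: [0.793, -0.609, 0.0, -0.0]
contact_force: [0.8, -1.2, -0.3]
opening: 1.0
t 1.25 tcp [ 0.4189 -0.1642  0.3372] yaw -75.01 F [ 0.8 -1.2 -0.3] op 1.0
(0.44, 0.1, 0.34, -75.5) [-0.0004, -0.0003, 0.0086] [-0.2497, -0.0887, -0.0028]
(0.407, 0.306, 0.3, -75.5) [-0.0004, -0.0003, 0.0086] [-0.4573, -0.1101, 0.0371]
```

```bash
python3 -m pendant '[[[0,0,0.0086],[-0.25,-0.089,-0.003],1],[[0,0,0.0086],[-0.25,-0.089,-0.003],1],[[0,0,0.0086],[-0.25,-0.089,-0.003],1],[[0,0,0.0086],[-0.457,-0.11,0.037],1],[[0,0,0.0086],[-0.457,-0.11,0.037],1],[[0,0,0.0086],[-0.457,-0.11,0.037],1],[[0,0,0.0086],[-0.457,-0.11,0.037],1],[[0,0,0.0086],[-0.457,-0.11,0.037],1],[[0,0,0.0086],[-0.457,-0.11,0.037],1],[[0,0,0.0086],[-0.457,-0.11,0.037],1]]'
python3 - <<'E'
from h import *
d,p=wrist("w1");plan((.407,.306,.25,-75.5))
cv2.imwrite("pics/w1.png",cv2.resize(d["image"][...,::-1],(800,600),interpolation=cv2.INTER_CUBIC))
E
```

```text
clock: 2.25
tool_pos: [0.4053, 0.309, 0.2996]
eef_rot: [0.793, -0.61, -0.001, -0.001]
contact_force: [-0.5, -0.1, -0.1]
opening: 1.001
t 2.3 tcp [0.4047 0.3118 0.2994] yaw -74.98 F [0.1 3.1 0. ] op 0.998
(0.407, 0.306, 0.25, -75.5) [-0.0004, 0.0055, 0.0091] [0.0064, -0.0007, 0.0494]
```

View pics/w1.png

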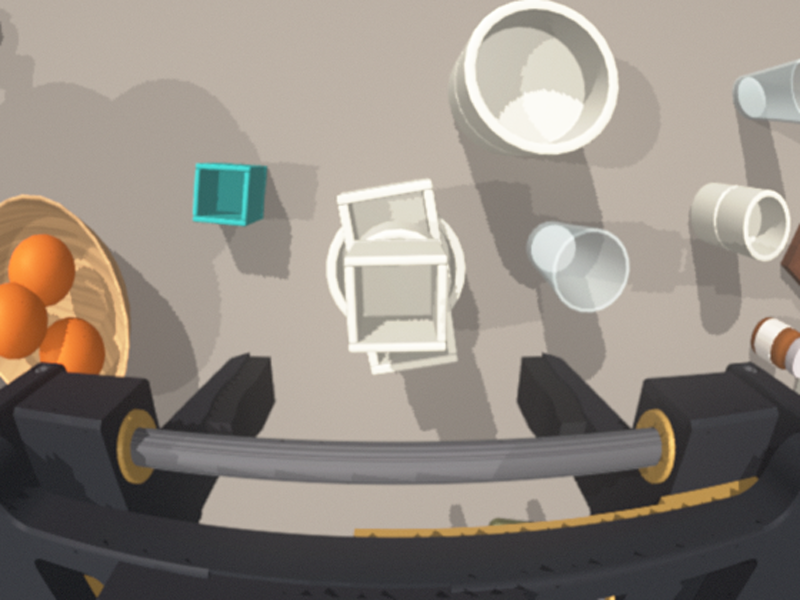

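The wrist view shows the pot rim at (800-scale) corners (344,266), (447,263), (447,351), (350,351). The dish lies under it, with far corners (338,195) and (430,181). The ramekin arc is at (395,230) and the bowl rim is around it.

```bash
python3 - <<'E'
from h import *
z=np.load("pics/w1.npz");d=dict(mtx=z["mtx"],T_tool_cam=z["T"]);pose=(z["pos"],z["quat"])
f=lambda p:(np.array(p)+.5)*.7-.5
for n,p,h in(("pot",[(344,266),(447,263),(447,351),(350,351)],.21),("dish far",[(338,195),(430,181)],.11),("bowlrim LR",[(327,264),(465,264)],.064),
 ("bowlpile",[(463,78),(618,85),(540,0),(543,155)],.118)):
    c=cast(d,f(p),h,pose);print(n,c[:,:2].round(4).tolist(),c.mean(0)[:2].round(4))
E
```

```text
pot [[0.4207, 0.3401], [0.4355, 0.2904], [0.3896, 0.2765], [0.3763, 0.3266]] [0.4055 0.3084]
dish far [[0.4452, 0.362], [0.4712, 0.302]] [0.4582 0.332 ]
bowlrim LR [[0.3829, 0.3625], [0.4124, 0.2519]] [0.3977 0.3072]
bowlpile [[0.5471, 0.2997], [0.5829, 0.189], [0.6235, 0.2617], [0.5122, 0.231]] [0.5664 0.2454]
```

```bash
python3 -c "
from h import *
plan((.4065,.307,.25,-74),(.4065,.307,.177,-74))"
```

```text
t 2.3 tcp [0.4047 0.3118 0.2994] yaw -74.98 F [0.1 3.1 0. ] op 0.998
(0.4065, 0.307, 0.25, -74) [-0.0005, 0.0055, -0.017] [0.0053, -0.0004, 0.0494]
(0.4065, 0.307, 0.177, -74) [-0.0005, 0.0055, -0.017] [0.0057, -0.0004, 0.1224]
```

```bash
python3 -m pendant '[[[0,0,-0.017],[0.003,0,0.025],1],[[0,0,-0.017],[0.003,0,0.05],1],[[0,0,-0.017],[0.003,0,0.05],1],[[0,0,-0.017],[0.003,0,0.05],1],[[0,0,-0.017],[0.003,0,0.05],1]]'
python3 -c "
from h import *
plan((.4065,.307,.177,-74))"
```

```text
clock: 2.8
tool_pos: [0.4084, 0.3013, 0.2511]
eef_rot: [0.796, -0.606, 0.0, -0.001]
contact_force: [-1.0, 0.2, 0.2]
opening: 0.997
t 2.8 tcp [0.4084 0.3013 0.2511] yaw -74.54 F [-1.   0.2  0.2] op 0.997
(0.4065, 0.307, 0.177, -74) [-0.002, 0.0008, -0.0094] [-0.006, 0.0005, 0.0742]
```

```bash
python3 -m pendant '[[[0,0,-0.009],[-0.006,0,0.03],1],[[0,0,-0.009],[-0.006,0,0.055],1],[[0,0,-0.009],[-0.006,0,0.074],1],[[0,0,-0.009],[-0.006,0,0.074],1],[[0,0,-0.009],[-0.006,0,0.074],0.6],[[0,0,-0.009],[-0.006,0,0.074],0.3],[[0,0,-0.009],[-0.006,0,0.074],0.3],[[0,0,-0.009],[-0.006,0,0.074],0.3],[[0,0,-0.009],[-0.006,0,0.074],0.3]]' 20
python3 -c "
from h import *
plan((.4065,.307,.177,-74))"
```

```text
clock: 3.7
tool_pos: [0.4064, 0.3072, 0.1765]
eef_rot: [0.799, -0.602, 0.0, -0.001]
contact_force: [-0.4, 0.7, 2.0]
opening: 0.588
t 3.7 tcp [0.4064 0.3072 0.1765] yaw -74.0 F [-0.4  0.7  2. ] op 0.588
(0.4065, 0.307, 0.177, -74) [-0.0013, 0.001, 0.0001] [0.0002, -0.0, -0.0005]
```

```bash
python3 -m pendant '[[[0,0,0],[0,0,-0.02],0.3],[[0,0,0],[0,0,-0.05],0.3],[[0,0,0],[0,0,-0.08],0.3],[[0,0,0],[0,0,-0.08],0.3],[[0,0,0],[0,0,-0.08],0.3]]'
python3 -c "
from h import *
plan((.587,-.244,.2,-104))"
```

```text
clock: 4.2
tool_pos: [0.4061, 0.3064, 0.256]
eef_rot: [0.799, -0.602, 0.0, -0.0]
contact_force: [-0.6, 0.9, -2.6]
opening: 0.588
t 4.2 tcp [0.4061 0.3064 0.256 ] yaw -74.01 F [-0.6  0.9 -2.6] op 0.588
(0.587, -0.244, 0.2, -104) [-0.0004, -0.0, 0.5234] [0.5789, -0.0223, 0.0561]
```

```bash
python3 -m pendant '[[[0,0,0.523],[0.579,-0.022,0],0.3],[[0,0,0.523],[0.579,-0.022,0],0.3],[[0,0,0.523],[0.579,-0.022,0],0.3],[[0,0,0.523],[0.579,-0.022,0],0.3],[[0,0,0.523],[0.579,-0.022,0],0.3],[[0,0,0.523],[0.579,-0.022,0],0.3],[[0,0,0.523],[0.579,-0.022,0],0.3],[[0,0,0.523],[0.579,-0.022,0],0.3],[[0,0,0.523],[0.579,-0.022,0.05],0.3],[[0,0,0.523],[0.579,-0.022,0.05],0.3]]'
python3 -c "
from h import *
plan((.587,-.244,.1,-104))"
```

```text
clock: 5.2
tool_pos: [0.5603, -0.1669, 0.2271]
eef_rot: [-0.616, 0.788, 0.001, -0.001]
contact_force: [1.0, 0.5, -0.8]
opening: 0.588
t 5.2 tcp [ 0.5603 -0.1669  0.2271] yaw -103.97 F [ 1.   0.5 -0.8] op 0.588
(0.587, -0.244, 0.1, -104) [0.0026, -0.0003, 0.0004] [0.0684, -0.0449, 0.127]
```

```bash
python3 -m pendant '[[[0,0,0],[0.05,-0.045,0.03],0.3],[[0,0,0],[0.05,-0.045,0.08],0.3],[[0,0,0],[0.05,-0.045,0.08],0.3],[[0,0,0],[0.05,-0.045,0.08],0.3],[[0,0,0],[0.05,-0.045,0.08],0.3]]'
python3 - <<'E'
from h import *
plan((.587,-.244,.1,-104))
d,p=wrist("w2")
cv2.imwrite("pics/w2.png",cv2.resize(d["image"][...,::-1],(800,600),interpolation=cv2.INTER_CUBIC))
E
```

```text
clock: 5.7
tool_pos: [0.5926, -0.2225, 0.1494]
eef_rot: [-0.617, 0.787, 0.001, 0.0]
contact_force: [0.7, -0.4, -1.2]
opening: 0.585
t 5.7 tcp [ 0.5926 -0.2225  0.1494] yaw -103.86 F [ 0.7 -0.4 -1.2] op 0.585
(0.587, -0.244, 0.1, -104) [0.0006, 0.0012, 0.0025] [0.0223, 0.0003, 0.0494]
```

View pics/w2.png

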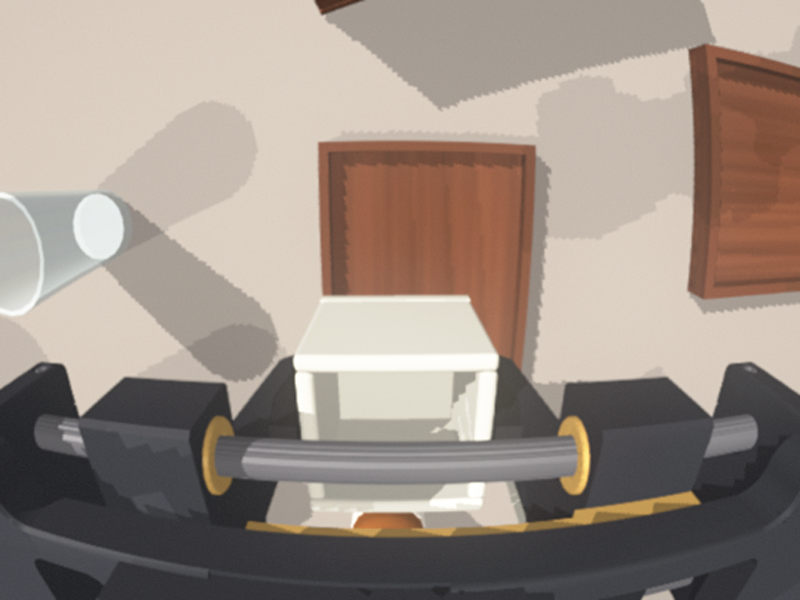

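The pot is held level. The tray's far lip corners are at (319,142) and (535,147), and glass A is at left, clear.

```bash
python3 - <<'E'
from h import *
z=np.load("pics/w2.npz");d=dict(mtx=z["mtx"],T_tool_cam=z["T"]);pose=(z["pos"],z["quat"])
c=cast(d,(np.array([(319,142),(535,147)])+.5)*.7-.5,.016,pose);print(c, c.mean(0)[:2]-.0875*np.array([np.cos(np.radians(-14)),np.sin(np.radians(-14))]))
plan((.587,-.244,.04,-104),(.587,-.244,.0262,-104))
E
```

```text
[[ 0.68804777 -0.2004069   0.016     ]
 [ 0.65672647 -0.32341043  0.016     ]] [ 0.58748624 -0.2407405 ]
t 5.75 tcp [ 0.5933 -0.2225  0.1504] yaw -103.83 F [-0.3 -0.3 -1. ] op 0.585
(0.587, -0.244, 0.04, -104) [-0.0015, 0.001, 0.0029] [0.0225, 0.0012, 0.1104]
(0.587, -0.244, 0.0262, -104) [-0.0015, 0.001, 0.0029] [0.0225, 0.0012, 0.1242]
```

```bash
python3 -m pendant '[[[0,0,0],[0.0205,0.001,0.03],0.3],[[0,0,0],[0.0205,0.001,0.06],0.3],[[0,0,0],[0.0205,0.001,0.085],0.3],[[0,0,0],[0.0205,0.001,0.1],0.3],[[0,0,0],[0.0205,0.001,0.11],0.3],[[0,0,0],[0.0205,0.001,0.114],0.3],[[0,0,0],[0.0205,0.001,0.117],0.3],[[0,0,0],[0.0205,0.001,0.119],0.3],[[0,0,0],[0.0205,0.001,0.121],0.3],[[0,0,0],[0.0205,0.001,0.121],0.3]]'
python3 -c "
from h import *
plan((.587,-.242,.0262,-104))"
```

```text
clock: 6.75
tool_pos: [0.5868, -0.244, 0.0284]
eef_rot: [-0.616, 0.788, -0.0, 0.0]
contact_force: [-0.1, 0.5, -1.7]
opening: 0.588
t 6.75 tcp [ 0.5868 -0.244   0.0284] yaw -103.97 F [-0.1  0.5 -1.7] op 0.588
(0.587, -0.242, 0.0262, -104) [-0.0004, -0.0001, 0.0005] [-0.002, 0.0003, 0.0022]
```

Lower the last 2 mm, release, and rise.

```bash
python3 -m pendant '[[[0,0,0],[0,0,0.001],0.3],[[0,0,0],[0,0,0.002],0.3],[[0,0,0],[0,0,0.0025],0.3],[[0,0,0],[0,0,0.003],0.3],[[0,0,0],[0,0,0.003],0.65],[[0,0,0],[0,0,0.003],0.75],[[0,0,0],[0,0,0.003],0.75]]'
python3 -m pendant '[[[0,0,0],[0,0,-0.02],0.75],[[0,0,0],[0,0,-0.06],0.75],[[0,0,0],[0,0,-0.11],0.9],[[0,0,0],[0,0,-0.16],1],[[0,0,0],[0,0,-0.2],1],[[0,0,0],[0,0,-0.2],1]]'
python3 -c "
from h import *
plan((.5,.0,.24,-74),(.40,.30,.24,-66.3))"
```

```text
clock: 7.45
tool_pos: [0.5867, -0.2441, 0.0251]
eef_rot: [-0.616, 0.788, -0.0, 0.0]
contact_force: [-0.7, -1.2, -0.9]
opening: 0.749
clock: 8.05
tool_pos: [0.5903, -0.2452, 0.2315]
eef_rot: [-0.616, 0.788, -0.005, 0.003]
contact_force: [1.4, 0.2, -0.4]
opening: 0.995
t 8.05 tcp [ 0.5903 -0.2452  0.2315] yaw -104.0 F [ 1.4  0.2 -0.4] op 0.995
(0.5, 0.0, 0.24, -74) [-0.012, -0.0043, -0.5236] [-0.2161, 0.1469, -0.0105]
(0.4, 0.3, 0.24, -66.3) [-0.0117, -0.0051, -0.658] [-0.483, 0.3165, -0.0129]
```

```bash
python3 -m pendant '[[[0,0,-0.658],[-0.483,0.316,-0.013],1],[[0,0,-0.658],[-0.483,0.316,-0.013],1],[[0,0,-0.658],[-0.483,0.316,-0.013],1],[[0,0,-0.658],[-0.483,0.316,-0.013],1],[[0,0,-0.658],[-0.483,0.316,-0.013],1],[[0,0,-0.658],[-0.483,0.316,-0.013],1],[[0,0,-0.658],[-0.483,0.316,-0.013],1],[[0,0,-0.658],[-0.483,0.316,-0.013],1],[[0,0,-0.658],[-0.483,0.316,-0.013],1],[[0,0,-0.658],[-0.483,0.316,-0.013],1]]'
python3 -c "
from h import *
plan((.40,.305,.24,-66.3))"
```

```text
clock: 9.05
tool_pos: [0.4208, 0.2295, 0.2357]
eef_rot: [0.837, -0.547, -0.0, 0.001]
contact_force: [1.3, 0.1, -0.7]
opening: 1.004
t 9.05 tcp [0.4208 0.2295 0.2357] yaw -66.27 F [ 1.3  0.1 -0.7] op 1.004
(0.4, 0.305, 0.24, -66.3) [0.0012, -0.0002, 0.0005] [-0.0775, -0.0114, -0.0043]
```

```bash
python3 -m pendant '[[[0,0,0],[-0.05,-0.009,0],1],[[0,0,0],[-0.058,-0.009,0],1],[[0,0,0],[-0.058,-0.009,0],1],[[0,0,0],[-0.058,-0.009,0],1],[[0,0,0],[-0.058,-0.009,0],1]]'
python3 - <<'E'
from h import *
plan((.40,.305,.24,-66.3))
d,p=wrist("w3")
cv2.imwrite("pics/w3.png",cv2.resize(d["image"][...,::-1],(800,600),interpolation=cv2.INTER_CUBIC))
E
```

```text
clock: 9.55
tool_pos: [0.4077, 0.2823, 0.2359]
eef_rot: [0.836, -0.548, 0.0, 0.001]
contact_force: [0.1, -0.3, 0.3]
opening: 1.0
t 9.55 tcp [0.4077 0.2823 0.2359] yaw -66.48 F [ 0.1 -0.3  0.3] op 1.0
(0.4, 0.305, 0.24, -66.3) [0.0012, -0.0017, -0.0031] [-0.0239, -0.002, -0.0041]
```

View pics/w3.png

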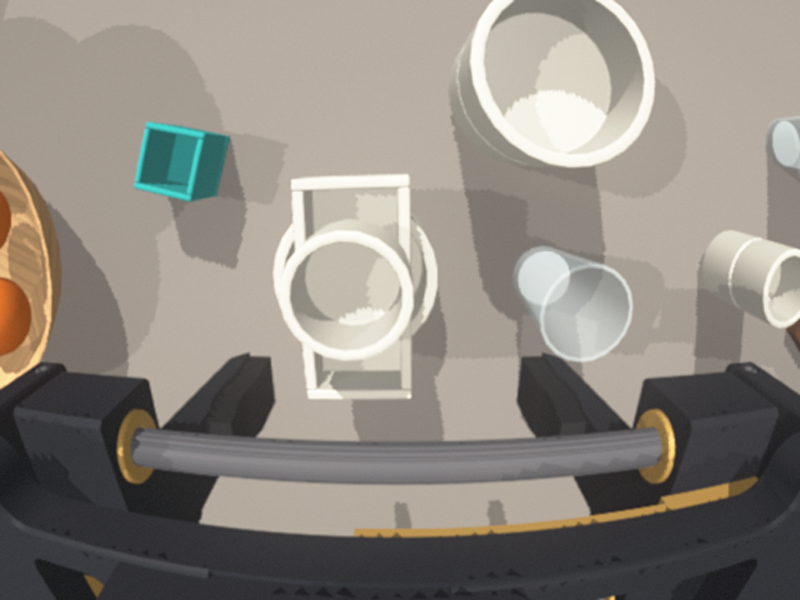

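Ramekin rim circle spans (283–413, 230–360). Dish rim corners are (292,180), (409,176), (411,397), (309,397), and the bowl rim spans x 274–438.

```bash
python3 - <<'E'
from h import *
z=np.load("pics/w3.npz");d=dict(mtx=z["mtx"],T_tool_cam=z["T"]);pose=(z["pos"],z["quat"])
f=lambda p:(np.array(p)+.5)*.7-.5
for n,p,h in(("ram",[(283,295),(413,295),(348,230),(348,360)],.156),("dish",[(292,180),(409,176),(411,397),(309,397)],.11),("bowl",[(274,280),(438,280)],.064),("bowlpile",[(470,80),(655,80),(563,-10),(563,166)],.118)):
    c=cast(d,f(p),h,pose);print(n,c[:,:2].round(4).tolist(),c.mean(0)[:2].round(4))
plan((.4,.305,.2,-66.5))
E
```

```text
ram [[0.3948, 0.3376], [0.4206, 0.2783], [0.4377, 0.3196], [0.3755, 0.2946]] [0.4072 0.3075]
dish [[0.4442, 0.3624], [0.472, 0.3017], [0.3462, 0.2442], [0.319, 0.3048]] [0.3954 0.3033]
bowl [[0.3687, 0.3582], [0.4144, 0.2527]] [0.3915 0.3055]
bowlpile [[0.5353, 0.2933], [0.5936, 0.1924], [0.6136, 0.2666], [0.5152, 0.225]] [0.5644 0.2443]
t 9.6 tcp [0.4077 0.2825 0.2361] yaw -66.47 F [ 0.1 -0.9 -0.4] op 1.002
(0.4, 0.305, 0.2, -66.5) [0.0009, -0.0015, 0.0005] [-0.0238, -0.002, 0.036]
```

```bash
python3 -m pendant '[[[0,0,0],[-0.0232,-0.0093,0.01],1],[[0,0,0],[-0.0232,-0.0093,0.03],1],[[0,0,0],[-0.0232,-0.0093,0.06],1],[[0,0,0],[-0.0232,-0.0093,0.09],1],[[0,0,0],[-0.0232,-0.0093,0.11],1],[[0,0,0],[-0.0232,-0.0093,0.11],1],[[0,0,0],[-0.0232,-0.0093,0.11],0.5],[[0,0,0],[-0.0232,-0.0093,0.11],0.5],[[0,0,0],[-0.0232,-0.0093,0.11],0.5],[[0,0,0],[-0.0232,-0.0093,0.11],0.5]]' 20
python3 -c "
from h import *
plan((.407,.3075,.126,-66.5))"
```

```text
clock: 10.6
tool_pos: [0.407, 0.3099, 0.1275]
eef_rot: [0.837, -0.547, 0.001, -0.001]
contact_force: [-0.2, -1.8, 5.1]
opening: 0.78
t 10.6 tcp [0.407  0.3099 0.1275] yaw -66.31 F [-0.2 -1.8  5.1] op 0.78
(0.407, 0.3075, 0.126, -66.5) [-0.0023, 0.0002, 0.0034] [0.0022, 0.0009, 0.0015]
```

```bash
python3 -m pendant '[[[0,0,0],[0,0,-0.01],0.5],[[0,0,0],[0,0,-0.03],0.5],[[0,0,0],[0,0,-0.07],0.5],[[0,0,0],[0,0,-0.11],0.5],[[0,0,0],[0,0,-0.11],0.5],[[0,0,0],[0,0,-0.11],0.5]]'
python3 -c "
from h import *
plan((.53,-.017,.235,-66.5),(.5353,-.0169,.2,-90))"
```

```text
clock: 11.2
tool_pos: [0.4062, 0.3098, 0.2373]
eef_rot: [0.837, -0.547, 0.0, -0.001]
contact_force: [-1.0, -0.6, -2.0]
opening: 0.774
t 11.2 tcp [0.4062 0.3098 0.2373] yaw -66.27 F [-1.  -0.6 -2. ] op 0.774
(0.53, -0.017, 0.235, -66.5) [-0.0018, 0.0004, 0.0041] [0.349, 0.0181, 0.0022]
(0.5353, -0.0169, 0.2, -90) [-0.0017, 0.0007, 0.4142] [0.351, 0.0133, 0.0372]
```

```bash
python3 -c "
from h import *
plan((.445,-.017,.225,-90))"
```

```text
t 11.2 tcp [0.4062 0.3098 0.2373] yaw -66.27 F [-1.  -0.6 -2. ] op 0.774
(0.445, -0.017, 0.225, -90) [-0.0017, 0.0007, 0.4142] [0.3148, 0.096, 0.012]
```

```bash
python3 -m pendant '[[[0,0,0.414],[0.315,0.096,0.012],0.5],[[0,0,0.414],[0.315,0.096,0.012],0.5],[[0,0,0.414],[0.315,0.096,0.012],0.5],[[0,0,0.414],[0.315,0.096,0.012],0.5],[[0,0,0.414],[0.315,0.096,0.012],0.5],[[0,0,0.414],[0.315,0.096,0.012],0.5],[[0,0,0.414],[0.315,0.096,0.012],0.5],[[0,0,0.414],[0.315,0.096,0.012],0.5],[[0,0,0.414],[0.315,0.096,0.012],0.5],[[0,0,0.414],[0.315,0.096,0.012],0.5]]'
python3 - <<'E'
from h import *
plan((.5353,-.0169,.2,-90))
d,p=wrist("w4")
cv2.imwrite("pics/w4.png",cv2.resize(d["image"][...,::-1],(800,600),interpolation=cv2.INTER_CUBIC))
E
```

```text
clock: 12.2
tool_pos: [0.4444, -0.0157, 0.2238]
eef_rot: [0.708, -0.706, -0.001, 0.0]
contact_force: [0.2, 0.7, -1.5]
opening: 0.776
t 12.2 tcp [ 0.4444 -0.0157  0.2238] yaw -89.84 F [ 0.2  0.7 -1.5] op 0.776
(0.5353, -0.0169, 0.2, -90) [0.0015, 0.0008, 0.0027] [0.0014, -0.0909, 0.0237]
```

View pics/w4.png

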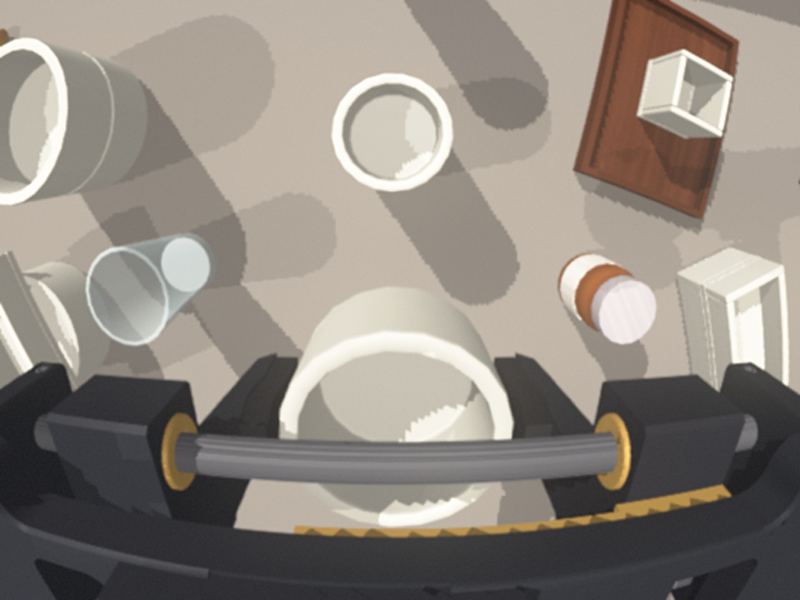

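The pot stands in the tray. The pile rim spans (332–453, 73–191). The held ramekin's rim spans (279–512, 332–527).

```bash
python3 - <<'E'
from h import *
z=np.load("pics/w4.npz");d=dict(mtx=z["mtx"],T_tool_cam=z["T"]);pose=(z["pos"],z["quat"])
f=lambda p:(np.array(p)+.5)*.7-.5
for n,p,h in(("pile",[(332,132),(453,132),(393,73),(393,191)],.1),("held",[(279,430),(512,430),(395,332),(395,527)],pose[0][2]+.0285)):
    c=cast(d,f(p),h,pose);print(n,c[:,:2].round(4).tolist(),c[:2].mean(0)[1].round(4),c[2:].mean(0)[0].round(4))
# ellipse fit of pile by mask
g=cv2.cvtColor(z["img"],cv2.COLOR_RGB2GRAY)[40:150,220:330]
_,b=cv2.threshold(g,225,255,0);cs,_=cv2.findContours(b,cv2.RETR_EXTERNAL,cv2.CHAIN_APPROX_NONE)
k=max(cs,key=cv2.contourArea);pt=k[:,0]+[220,40];c=cast(d,pt,.1,pose)[:,:2].astype(np.float32);print(len(pt),cv2.minEnclosingCircle(c))
plan((.5353,-.0169,.2,-90))
E
```

```text
pile [[0.5365, 0.0198], [0.5366, -0.0475], [0.5699, -0.014], [0.5027, -0.0142]] -0.0138 0.5363
held [[0.4463, 0.0172], [0.4465, -0.049], [0.4766, -0.0157], [0.4091, -0.0159]] -0.0159 0.4428
233 ((0.5364711284637451, -0.013402418233454227), 0.033683620393276215)
t 12.25 tcp [ 0.4446 -0.0155  0.224 ] yaw -89.8 F [-0.1 -0.2 -1.6] op 0.775
(0.5353, -0.0169, 0.2, -90) [0.0011, 0.0008, 0.0034] [0.0017, -0.0907, 0.0239]
```

```bash
python3 -m pendant '[[[0,0,0],[-0.001,-0.03,0],0.5],[[0,0,0],[-0.001,-0.065,0.01],0.5],[[0,0,0],[-0.001,-0.0922,0.03],0.5],[[0,0,0],[-0.001,-0.0922,0.055],0.5],[[0,0,0],[-0.001,-0.0922,0.075],0.5],[[0,0,0],[-0.001,-0.0922,0.085],0.5],[[0,0,0],[-0.001,-0.0922,0.085],0.5],[[0,0,0],[-0.001,-0.0922,0.085],0.5]]'
python3 -c "
from h import *
plan((.5368,-.0145,.119,-90))"
```

```text
clock: 13.05
tool_pos: [0.5375, -0.0155, 0.1399]
eef_rot: [0.708, -0.707, 0.0, -0.0]
contact_force: [0.1, -0.1, -1.4]
opening: 0.776
t 13.05 tcp [ 0.5375 -0.0155  0.1399] yaw -89.92 F [ 0.1 -0.1 -1.4] op 0.776
(0.5368, -0.0145, 0.119, -90) [-0.0007, 0.0002, 0.0014] [-0.0009, 0.0007, 0.0209]
```

```bash
python3 -m pendant '[[[0,0,0],[-0.0005,0.0005,0.005],0.5],[[0,0,0],[-0.0005,0.0005,0.009],0.5],[[0,0,0],[-0.0005,0.0005,0.012],0.5],[[0,0,0],[-0.0005,0.0005,0.014],0.5],[[0,0,0],[-0.0005,0.0005,0.016],0.5],[[0,0,0],[-0.0005,0.0005,0.018],0.5],[[0,0,0],[-0.0005,0.0005,0.02],0.5],[[0,0,0],[-0.0005,0.0005,0.0215],0.5],[[0,0,0],[-0.0005,0.0005,0.0215],0.5]]'
python3 -c "
from h import *
plan((.5368,-.0145,.1175,-90))"
```

```text
clock: 13.95
tool_pos: [0.5367, -0.0157, 0.1177]
eef_rot: [0.707, -0.707, -0.0, 0.0]
contact_force: [0.4, -0.1, -2.3]
opening: 0.775
t 13.95 tcp [ 0.5367 -0.0157  0.1177] yaw -89.98 F [ 0.4 -0.1 -2.3] op 0.775
(0.5368, -0.0145, 0.1175, -90) [0.0001, -0.0001, 0.0003] [-0.0012, -0.0001, 0.0002]
```

```bash
python3 -m pendant '[[[0,0,0],[0,0,0.001],0.5],[[0,0,0],[0,0,0.002],0.5],[[0,0,0],[0,0,0.003],0.5],[[0,0,0],[0,0,0.003],0.5]]'
python3 -c "
from h import *
plan((.5368,-.0145,.1175,-90))"
```

```text
clock: 14.35
tool_pos: [0.538, -0.0157, 0.1174]
eef_rot: [0.707, -0.707, 0.001, -0.001]
contact_force: [-3.6, 0.2, 19.9]
opening: 0.78
t 14.35 tcp [ 0.538  -0.0157  0.1174] yaw -90.0 F [-3.6  0.2 19.9] op 0.78
(0.5368, -0.0145, 0.1175, -90) [-0.0038, -0.0004, 0.0] [-0.0012, 0.0012, -0.0001]
```

```bash
python3 -m pendant '[[[0,0,0],[0,0,-0.002],0.5],[[0,0,0],[0,0,-0.002],0.85],[[0,0,0],[0,0,-0.002],1],[[0,0,0],[0,0,-0.002],1],[[0,0,0],[0,0,-0.02],1],[[0,0,0],[0,0,-0.05],1],[[0,0,0],[0,0,-0.09],1],[[0,0,0],[0.0,0.05,-0.1],1],[[0,0,0],[0,0.09,-0.1],1],[[0,0,0],[0,0.09,-0.1],1]]'
python3 - <<'E'
from h import *
plan((.3954,.3033,.2,-66))
d,p=wrist("w5")
f=lambda p:(np.array(p)+.5)*.7-.5
cv2.imwrite("pics/w5.png",cv2.resize(d["image"][...,::-1],(800,600),interpolation=cv2.INTER_CUBIC)[0:330])
E
```

```text
clock: 15.35
tool_pos: [0.4389, -0.0167, 0.2146]
eef_rot: [0.707, -0.707, -0.003, 0.004]
contact_force: [0.3, -0.8, -1.4]
opening: 1.0
t 15.35 tcp [ 0.4389 -0.0167  0.2146] yaw -89.95 F [ 0.3 -0.8 -1.4] op 1.0
(0.3954, 0.3033, 0.2, -66) [0.0098, -0.0002, -0.418] [-0.3201, 0.0431, 0.0143]
```

View pics/w5.png

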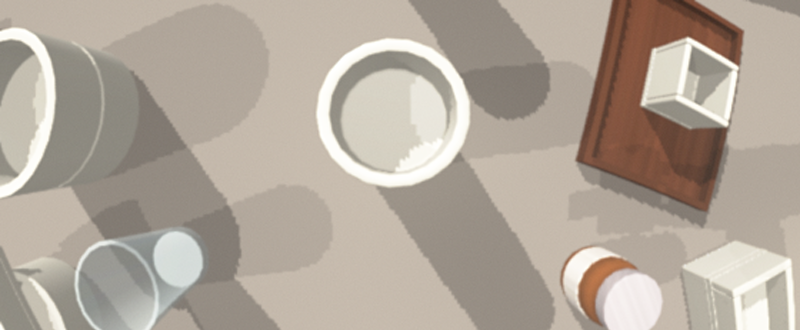

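The ramekin sits concentric and level on its pile (ring 316–470, 38–187). Now the dish.

```bash
python3 -m pendant '[[[0,0,-0.428],[-0.32,0.043,0],1],[[0,0,-0.428],[-0.32,0.043,0],1],[[0,0,-0.428],[-0.32,0.043,0],1],[[0,0,-0.428],[-0.32,0.043,0],1],[[0,0,-0.428],[-0.32,0.043,0.03],1],[[0,0,-0.428],[-0.32,0.043,0.03],1],[[0,0,-0.428],[-0.32,0.043,0.03],1],[[0,0,-0.428],[-0.32,0.043,0.03],1],[[0,0,-0.428],[-0.32,0.043,0.03],1],[[0,0,-0.428],[-0.32,0.043,0.03],1]]'
python3 - <<'E'
from h import *
plan((.3955,.303,.15,-65.4),(.3955,.303,.082,-65.4))
E
```

```text
clock: 16.4
tool_pos: [0.4046, 0.3029, 0.1847]
eef_rot: [0.841, -0.542, 0.0, 0.0]
contact_force: [0.3, 0.2, 0.0]
opening: 1.0
t 16.4 tcp [0.4046 0.3029 0.1847] yaw -65.6 F [0.3 0.2 0. ] op 1.0
(0.3955, 0.303, 0.15, -65.4) [0.0002, -0.0012, -0.0035] [-0.0039, 0.0082, 0.0347]
(0.3955, 0.303, 0.082, -65.4) [0.0002, -0.0012, -0.0035] [-0.004, 0.0082, 0.1027]
```

```bash
python3 -m pendant '[[[0,0,0],[-0.004,0.008,0.02],1],[[0,0,0],[-0.004,0.008,0.05],1],[[0,0,0],[-0.004,0.008,0.08],1],[[0,0,0],[-0.004,0.008,0.098],1],[[0,0,0],[-0.004,0.008,0.1025],1],[[0,0,0],[-0.004,0.008,0.1025],0.9],[[0,0,0],[-0.004,0.008,0.1025],0.6],[[0,0,0],[-0.004,0.008,0.1025],0.5],[[0,0,0],[-0.004,0.008,0.1025],0.5],[[0,0,0],[-0.004,0.008,0.1025],0.5]]' 35
python3 -m pendant '[[[0,0,0],[0,0,-0.005],0.5],[[0,0,0],[0,0,-0.02],0.5],[[0,0,0],[0,0,-0.05],0.5],[[0,0,0],[0,0,-0.09],0.5],[[0,0,0],[0,0,-0.12],0.5],[[0,0,0],[0,0,-0.12],0.5],[[0,0,0],[0,0,-0.12],0.5]]'
python3 - <<'E'
from h import *
plan((.40,.0,.22,-110),(.40,-.1,.22,-153))
E
```

```text
clock: 17.4
tool_pos: [0.3955, 0.3046, 0.0834]
eef_rot: [0.841, -0.541, 0.001, -0.001]
contact_force: [0.2, -1.2, 6.5]
opening: 0.77
clock: 18.1
tool_pos: [0.3945, 0.3043, 0.2024]
eef_rot: [0.841, -0.541, 0.0, -0.0]
contact_force: [0.2, -0.4, -3.1]
opening: 0.769
t 18.1 tcp [0.3945 0.3043 0.2024] yaw -65.46 F [ 0.2 -0.4 -3.1] op 0.769
(0.4, 0.0, 0.22, -110) [-0.0003, 0.0, 0.7773] [0.2791, 0.1213, -0.0176]
(0.4, -0.1, 0.22, -153) [-0.0003, 0.0001, 1.5278] [0.37, 0.1628, -0.0176]
```

```bash
python3 -c "
from h import *
plan((.42,-.13,.22,-90))"
```

```text
t 18.1 tcp [0.3945 0.3043 0.2024] yaw -65.46 F [ 0.2 -0.4 -3.1] op 0.769
(0.42, -0.13, 0.22, -90) [-0.0003, -0.0, 0.4282] [0.4056, 0.1571, -0.0176]
```

```bash
python3 -m pendant '[[[0,0,0.428],[0.406,0.157,-0.018],0.5],[[0,0,0.428],[0.406,0.157,-0.018],0.5],[[0,0,0.428],[0.406,0.157,-0.018],0.5],[[0,0,0.428],[0.406,0.157,-0.018],0.5],[[0,0,0.428],[0.406,0.157,-0.018],0.5],[[0,0,0.428],[0.406,0.157,-0.018],0.5],[[0,0,0.428],[0.406,0.157,-0.018],0.5],[[0,0,0.428],[0.406,0.157,-0.018],0.5],[[0,0,0.428],[0.406,0.157,-0.018],0.5],[[0,0,0.428],[0.406,0.157,-0.018],0.5]]'
python3 - <<'E'
from h import *
plan((.3858,-.3257,.2,-66.4))
d,p=wrist("w6")
cv2.imwrite("pics/w6.png",cv2.resize(d["image"][...,::-1],(800,600),interpolation=cv2.INTER_CUBIC))
E
```

```text
clock: 19.1
tool_pos: [0.4187, -0.1359, 0.2187]
eef_rot: [-0.703, 0.711, 0.0, -0.002]
contact_force: [-0.3, 1.4, -2.6]
opening: 0.767
t 19.1 tcp [ 0.4187 -0.1359  0.2187] yaw -90.6 F [-0.3  1.4 -2.6] op 0.767
(0.3858, -0.3257, 0.2, -66.4) [0.004, -0.0014, -0.4224] [0.1901, 0.0309, 0.0192]
```

View pics/w6.png

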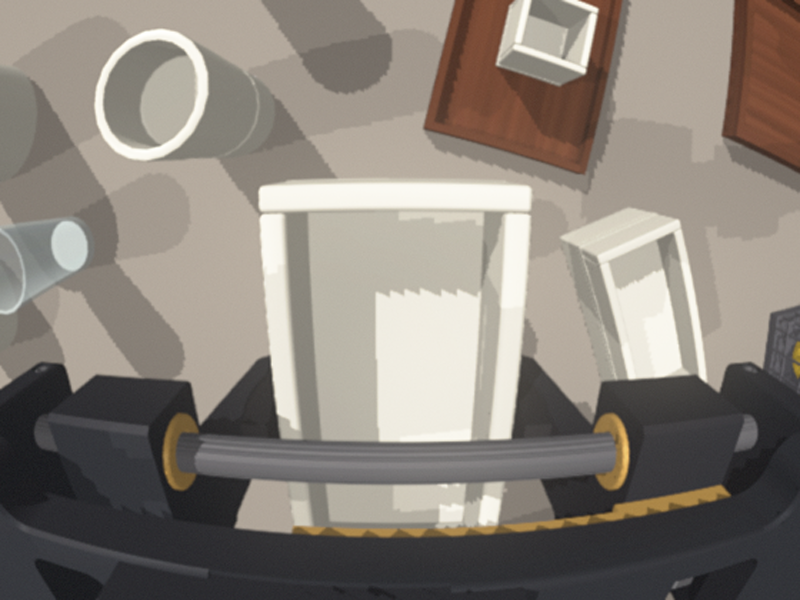

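Pile rim's far outer corners are (602,262) and (681,223), and its right side runs to (704,378). The held dish's far rim edge runs (260,187)–(531,185).

```bash
python3 - <<'E'
from h import *
z=np.load("pics/w6.npz");d=dict(mtx=z["mtx"],T_tool_cam=z["T"]);pose=(z["pos"],z["quat"])
f=lambda p:(np.array(p)+.5)*.7-.5
c=cast(d,f([(602,262),(681,223),(704,378),(622,378)]),.084,pose)[:,:2];print(c.round(4).tolist())
e=c[1]-c[0];s=c[1]-c[2];print("len",np.linalg.norm(e),"yaw",np.degrees(np.arctan2(e[1],e[0]))+90,np.degrees(np.arctan2(s[1],s[0])))
for w in(23.5,24.5):
    a=np.radians(w);print(w,c[:2].mean(0)-.07*np.array([np.cos(a),np.sin(a)]))
h=cast(d,f([(260,187),(531,185)]),pose[0][2]+.0266,pose)-pose[0];A=Ro.from_quat(pose[1]);print("held far edge in tool",A.inv().apply(h).round(4))
# top view re-estimate: rim mask rect
t=cv2.imread("pics/top0.png");d=r.snapshot("top")
g=cv2.cvtColor(t,cv2.COLOR_BGR2GRAY);_,b=cv2.threshold(g[230:305,350:410],150,255,0)
k=max(cv2.findContours(b,cv2.RETR_EXTERNAL,cv2.CHAIN_APPROX_NONE)[0],key=cv2.contourArea)
w=cast(d,k[:,0]+[350,230],.084)[:,:2].astype(np.float32);print("top",cv2.minAreaRect(w))
E
```

```text
[[0.4337, -0.2694], [0.4618, -0.3296], [0.3432, -0.3769], [0.3494, -0.298]]
len 0.06636576728735352 yaw 25.042587108964767 21.75643473853674
23.5 [ 0.38358632 -0.32740806]
24.5 [ 0.38408323 -0.32852415]
held far edge in tool [[-0.033  -0.0689 -0.0269]
 [ 0.0333 -0.0694 -0.0268]]
top ((0.38695988059043884, -0.3256233334541321), (0.13925471901893616, 0.06583038717508316), 23.161540985107422)
```

```bash
python3 -m pendant '[[[0,0,-0.42],[0.19,0.031,0],0.5],[[0,0,-0.42],[0.19,0.031,0],0.5],[[0,0,-0.42],[0.19,0.031,0],0.5],[[0,0,-0.42],[0.19,0.031,0.03],0.5],[[0,0,-0.42],[0.19,0.031,0.05],0.5],[[0,0,-0.42],[0.19,0.031,0.07],0.5],[[0,0,-0.42],[0.19,0.031,0.09],0.5],[[0,0,-0.42],[0.19,0.031,0.1],0.5],[[0,0,-0.42],[0.19,0.031,0.1],0.5],[[0,0,-0.42],[0.19,0.031,0.1],0.5]]'
python3 - <<'E'
from h import *
plan((.3855,-.3267,.105,-66.5),(.3855,-.3267,.095,-66.5))
E
```

```text
clock: 20.2
tool_pos: [0.3901, -0.3191, 0.1205]
eef_rot: [0.84, -0.543, -0.0, -0.0]
contact_force: [1.1, 0.4, -2.7]
opening: 0.77
t 20.2 tcp [ 0.3901 -0.3191  0.1205] yaw -65.82 F [ 1.1  0.4 -2.7] op 0.77
(0.3855, -0.3267, 0.105, -66.5) [-0.0002, 0.0003, 0.0119] [0.0051, 0.0073, 0.0155]
(0.3855, -0.3267, 0.095, -66.5) [-0.0002, 0.0003, 0.0119] [0.0051, 0.0073, 0.0255]
```

```bash
python3 -m pendant '[[[0,0,0.012],[0.005,0.0073,0],0.5],[[0,0,0.012],[0.005,0.0073,0.004],0.5],[[0,0,0.012],[0.005,0.0073,0.008],0.5],[[0,0,0.012],[0.005,0.0073,0.012],0.5],[[0,0,0.012],[0.005,0.0073,0.015],0.5],[[0,0,0.012],[0.005,0.0073,0.0175],0.5],[[0,0,0.012],[0.005,0.0073,0.0195],0.5],[[0,0,0.012],[0.005,0.0073,0.0205],0.5]]'
python3 - <<'E'
from h import *
plan((.3855,-.3267,.095,-66.5))
d,p=wrist("w7")
cv2.imwrite("pics/w7.png",cv2.resize(d["image"][...,::-1],(800,600),interpolation=cv2.INTER_CUBIC)[150:560])
E
```

```text
clock: 21.0
tool_pos: [0.3852, -0.3274, 0.0997]
eef_rot: [0.836, -0.549, 0.0, -0.0]
contact_force: [0.6, -0.4, -2.5]
opening: 0.771
t 21.0 tcp [ 0.3852 -0.3274  0.0997] yaw -66.59 F [ 0.6 -0.4 -2.5] op 0.771
(0.3855, -0.3267, 0.095, -66.5) [-0.0005, -0.0001, -0.0016] [-0.0005, -0.0005, 0.0047]
```

View pics/w7.png

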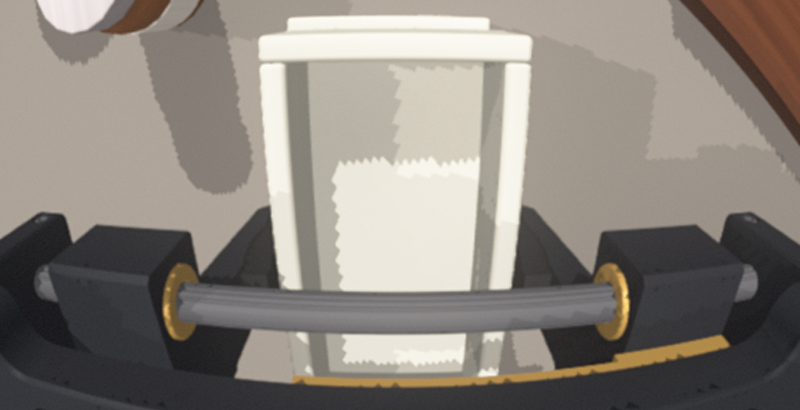

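No contact at 3.7 mm into the rim, and the pile's end (288–490) is centred under the held dish (260–531). Lower to the seat.

```bash
python3 -m pendant '[[[0,0,0],[0,0,0.002],0.5],[[0,0,0],[0,0,0.0035],0.5],[[0,0,0],[0,0,0.0045],0.5],[[0,0,0],[0,0,0.0052],0.5],[[0,0,0],[0,0,0.006],0.5],[[0,0,0],[0,0,0.006],0.5]]'
```

```text
clock: 21.65
tool_pos: [0.3853, -0.3275, 0.0954]
eef_rot: [0.836, -0.549, 0.001, 0.0]
contact_force: [-1.0, 1.4, 14.0]
opening: 0.766
```

```bash
python3 -m pendant '[[[0,0,0],[0,0,-0.001],0.5],[[0,0,0],[0,0,-0.001],0.85],[[0,0,0],[0,0,-0.001],1],[[0,0,0],[0,0,-0.001],1],[[0,0,0],[0,0,-0.02],1],[[0,0,0],[0,0,-0.05],1],[[0,0,0],[0,0,-0.09],1],[[0,0,0],[0,0,-0.12],1],[[0,0,0],[0,0,-0.12],1]]'
python3 - <<'E'
from h import *
plan((.42,.0,.24,-66.5),(.40,.29,.24,-66.5))
E
```

```text
clock: 22.55
tool_pos: [0.3868, -0.3288, 0.2173]
eef_rot: [0.836, -0.549, 0.004, 0.0]
contact_force: [0.8, 0.8, -0.5]
opening: 0.995
t 22.55 tcp [ 0.3868 -0.3288  0.2173] yaw -66.65 F [ 0.8  0.8 -0.5] op 0.995
(0.42, 0.0, 0.24, -66.5) [-0.0038, -0.0063, -0.0027] [-0.2886, -0.1609, -0.0239]
(0.4, 0.29, 0.24, -66.5) [-0.0038, -0.0063, -0.0027] [-0.5628, -0.2575, -0.0253]
```

```bash
python3 -m pendant '[[[0,0,0],[-0.288,-0.161,-0.025],1],[[0,0,0],[-0.288,-0.161,-0.025],1],[[0,0,0],[-0.288,-0.161,-0.025],1],[[0,0,0],[-0.288,-0.161,-0.025],1],[[0,0,0],[-0.288,-0.161,-0.025],1],[[0,0,0],[-0.563,-0.257,-0.025],1],[[0,0,0],[-0.563,-0.257,-0.025],1],[[0,0,0],[-0.563,-0.257,-0.025],1],[[0,0,0],[-0.563,-0.257,-0.025],1],[[0,0,0],[-0.563,-0.257,-0.025],1]]'
python3 - <<'E'
from h import *
plan((.40,.28,.24,-66.5))
E
```

```text
clock: 23.55
tool_pos: [0.4006, 0.1718, 0.2361]
eef_rot: [0.836, -0.549, -0.0, 0.001]
contact_force: [1.4, -0.7, -0.4]
opening: 0.998
t 23.55 tcp [0.4006 0.1718 0.2361] yaw -66.62 F [ 1.4 -0.7 -0.4] op 0.998
(0.4, 0.28, 0.24, -66.5) [0.0017, -0.0007, -0.002] [-0.0996, -0.0424, -0.0041]
```

```bash
python3 -m pendant '[[[0,0,0],[-0.045,-0.02,0],0.8],[[0,0,0],[-0.085,-0.035,0],0.6],[[0,0,0],[-0.09,-0.042,0],0.5],[[0,0,0],[-0.09,-0.042,0],0.5],[[0,0,0],[-0.09,-0.042,0],0.5],[[0,0,0],[-0.09,-0.042,0],0.5]]'
python3 - <<'E'
from h import *
plan((.372,.354,.14,-66.5))
d,p=wrist("w8")
cv2.imwrite("pics/w8.png",cv2.resize(d["image"][...,::-1],(800,600),interpolation=cv2.INTER_CUBIC))
E
```

```text
clock: 24.15
tool_pos: [0.4043, 0.267, 0.2364]
eef_rot: [0.835, -0.55, 0.0, 0.001]
contact_force: [0.6, -0.7, 0.1]
opening: 0.506
t 24.15 tcp [0.4043 0.267  0.2364] yaw -66.78 F [ 0.6 -0.7  0.1] op 0.506
(0.372, 0.354, 0.14, -66.5) [0.0019, -0.0018, -0.0049] [-0.0928, -0.0048, 0.0962]
```

View pics/w8.png

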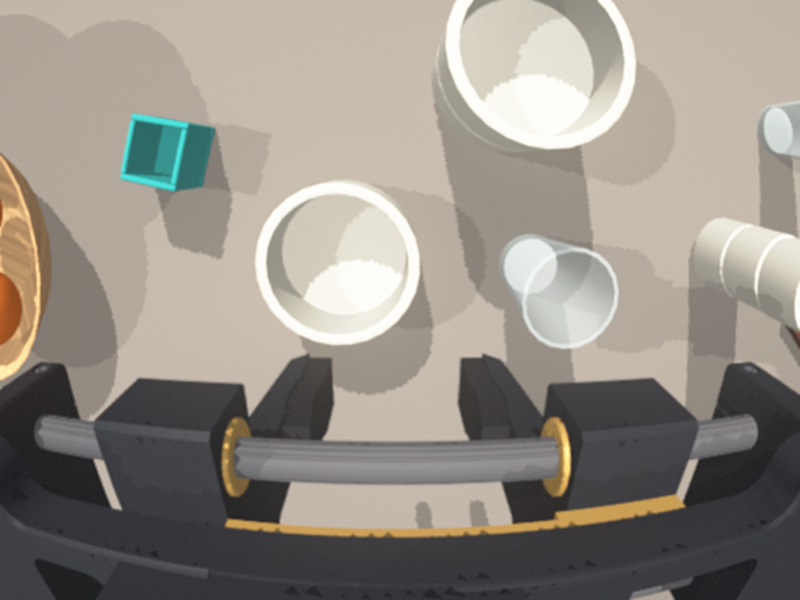

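Bowl rim spans (256–420, 181–345), the bowl pile ring spans x 443–636 with bottom at 150, and glass B still stands.

```bash
python3 - <<'E'
from h import *
z=np.load("pics/w8.npz");d=dict(mtx=z["mtx"],T_tool_cam=z["T"]);pose=(z["pos"],z["quat"])
f=lambda p:(np.array(p)+.5)*.7-.5
c=cast(d,f([(256,264),(420,264),(338,181),(338,345)]),.064,pose);print(c[:,:2].round(4).tolist(),c.mean(0),"dia",np.linalg.norm(c[0]-c[1]),np.linalg.norm(c[2]-c[3]))
b=c.mean(0)[:2];g=b+.054*np.array([np.cos(np.radians(113.5)),np.sin(np.radians(113.5))]);print("pinch",g)
plan((g[0],g[1],.14,-66.5),(g[0],g[1],.031,-66.5))
E
```

```text
[[0.3714, 0.3594], [0.4161, 0.2534], [0.4467, 0.3264], [0.338, 0.2835]] [0.39302537 0.30566832 0.064     ] dia 0.1150655576329495 0.11687234645075321
pinch [0.37149292 0.35518956]
t 24.2 tcp [0.4044 0.2673 0.2366] yaw -66.77 F [0.3 0.3 0.7] op 0.5
(np.float64(0.3714929220407698), np.float64(0.35518955943133607), 0.14, -66.5) [0.0013, -0.0015, -0.0048] [-0.0939, -0.0045, 0.0964]
(np.float64(0.3714929220407698), np.float64(0.35518955943133607), 0.031, -66.5) [0.0013, -0.0015, -0.0048] [-0.0941, -0.0047, 0.2054]
```

```bash
python3 -m pendant '[[[0,0,0.004],[-0.045,-0.002,0],0.5],[[0,0,0.004],[-0.085,-0.0045,0.03],0.5],[[0,0,0.004],[-0.094,-0.0046,0.07],0.5],[[0,0,0.004],[-0.094,-0.0046,0.11],0.5],[[0,0,0.004],[-0.094,-0.0046,0.13],0.5],[[0,0,0.004],[-0.094,-0.0046,0.13],0.5],[[0,0,0.004],[-0.094,-0.0046,0.13],0.5]]'
python3 - <<'E'
from h import *
plan((.3715,.3552,.031,-66.5))
E
```

```text
clock: 24.9
tool_pos: [0.3717, 0.3569, 0.1073]
eef_rot: [0.834, -0.551, 0.0, 0.0]
contact_force: [-0.4, -0.2, 0.1]
opening: 0.503
t 24.9 tcp [0.3717 0.3569 0.1073] yaw -66.92 F [-0.4 -0.2  0.1] op 0.503
(0.3715, 0.3552, 0.031, -66.5) [0.0001, -0.0005, -0.0073] [0.0015, 0.0009, 0.0763]
```

Descend and pinch with high grip force.

```bash
python3 -m pendant '[[[0,0,-0.007],[0.0015,0.001,0.03],0.5],[[0,0,-0.007],[0.0015,0.001,0.055],0.5],[[0,0,-0.007],[0.0015,0.001,0.072],0.5],[[0,0,-0.007],[0.0015,0.001,0.076],0.5],[[0,0,-0.007],[0.0015,0.001,0.076],0.5],[[0,0,-0.007],[0.0015,0.001,0.076],0.3],[[0,0,-0.007],[0.0015,0.001,0.076],0.15],[[0,0,-0.007],[0.0015,0.001,0.076],0],[[0,0,-0.007],[0.0015,0.001,0.076],0],[[0,0,-0.007],[0.0015,0.001,0.076],0]]' 55
python3 -m pendant '[[[0,0,0],[0,0,-0.002],0],[[0,0,0],[0,0,-0.006],0],[[0,0,0],[0,0,-0.012],0],[[0,0,0],[0,0,-0.02],0],[[0,0,0],[0,0,-0.02],0]]'
python3 - <<'E'
from h import *
plan()
d,p=wrist("w9")
cv2.imwrite("pics/w9.png",cv2.resize(d["image"][...,::-1],(800,600),interpolation=cv2.INTER_CUBIC))
E
```

```text
clock: 25.9
tool_pos: [0.3713, 0.3559, 0.0312]
eef_rot: [0.837, -0.548, 0.0, -0.0]
contact_force: [-0.0, -1.5, 2.3]
opening: 0.099
clock: 26.4
tool_pos: [0.3713, 0.3563, 0.052]
eef_rot: [0.837, -0.548, 0.0, -0.001]
contact_force: [0.6, -0.2, -3.2]
opening: 0.098
t 26.4 tcp [0.3713 0.3563 0.052 ] yaw -66.45 F [ 0.6 -0.2 -3.2] op 0.098
```

View pics/w9.png

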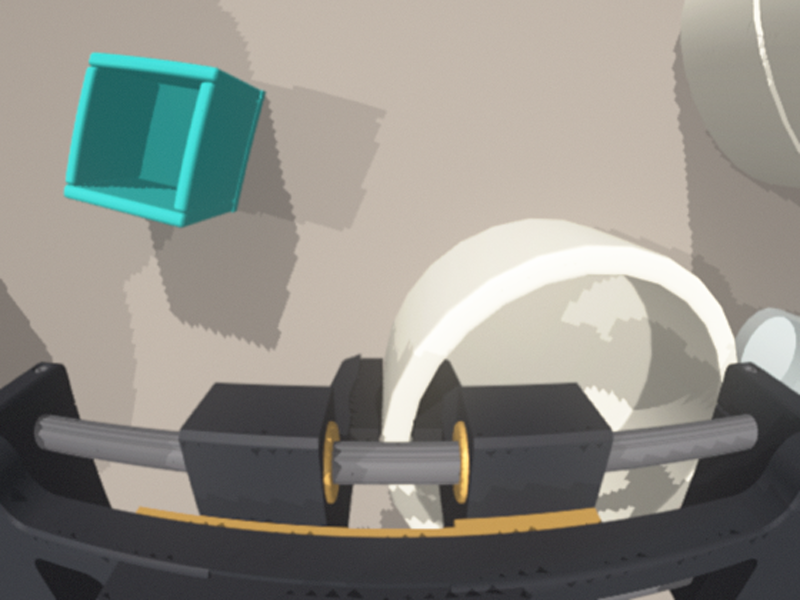

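The bowl is held by its left wall. Its outer rim passes through about (540,262), (600,246), (660,257), (705,292), (735,350).

```bash
python3 - <<'E'
from h import *
from scipy.optimize import least_squares
z=np.load("pics/w9.npz");d=dict(mtx=z["mtx"],T_tool_cam=z["T"]);pose=(z["pos"],z["quat"])
f=lambda p:(np.array(p)+.5)*.7-.5
A=Ro.from_quat(pose[1])
px=f([(540,262),(600,246),(660,257),(705,292),(735,350)])
for h in(.075,.085,.095):
    c=A.inv().apply(cast(d,px,h,pose)-pose[0])[:,:2]
    s=least_squares(lambda q:np.hypot(*(c-q[:2]).T)-q[2],[.054,0,.058]);print(h,s.x.round(4),np.abs(s.fun).max().round(4))
plan((.45,.33,.24,-66.5))
E
```

```text
0.075 [0.0591 0.0075 0.061 ] 0.0008
0.085 [0.054  0.0005 0.0558] 0.0007
0.095 [ 0.0489 -0.0065  0.0505] 0.0006
t 26.45 tcp [0.3712 0.3562 0.0516] yaw -66.45 F [-0.2  1.  -4.5] op 0.1
(0.45, 0.33, 0.24, -66.5) [-0.0012, 0.0007, 0.0009] [0.0554, -0.062, -0.1884]
```

```bash
python3 -m pendant '[[[0,0,0],[0,0,-0.03],0],[[0,0,0],[0,0,-0.07],0],[[0,0,0],[0,0,-0.11],0],[[0,0,0],[0.02,-0.01,-0.15],0],[[0,0,0],[0.05,-0.018,-0.19],0],[[0,0,0],[0.071,-0.022,-0.23],0],[[0,0,0],[0.071,-0.022,-0.238],0],[[0,0,0],[0.071,-0.022,-0.238],0],[[0,0,0],[0.071,-0.022,-0.238],0]]'
python3 - <<'E'
from h import *
plan((.42,.30,.29,-66.5))
d,p=wrist("w10")
cv2.imwrite("pics/w10.png",cv2.resize(d["image"][...,::-1],(800,600),interpolation=cv2.INTER_CUBIC))
E
```

```text
clock: 27.35
tool_pos: [0.4179, 0.2997, 0.2876]
eef_rot: [0.837, -0.547, -0.001, 0.001]
contact_force: [-0.6, 0.7, -3.8]
opening: 0.102
t 27.35 tcp [0.4179 0.2997 0.2876] yaw -66.35 F [-0.6  0.7 -3.8] op 0.102
(0.42, 0.3, 0.29, -66.5) [0.0027, -0.0002, 0.0026] [0.0005, -0.0021, -0.0024]
```

View pics/w10.png

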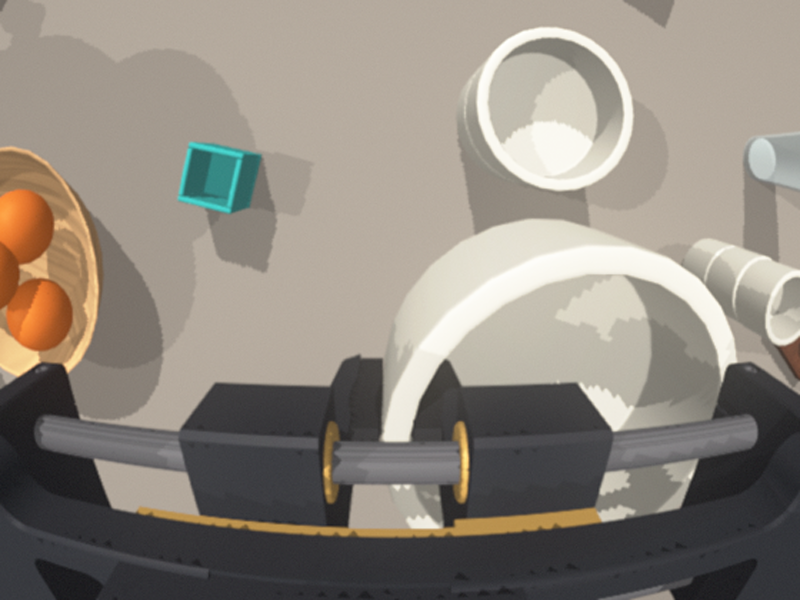

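The bowl pile ring is fully visible, spanning (474–633, 27–191). The held bowl hasn't changed in the grip.

```bash
python3 - <<'E'
from h import *
from scipy.optimize import least_squares
z=np.load("pics/w10.npz");d=dict(mtx=z["mtx"],T_tool_cam=z["T"]);pose=(z["pos"],z["quat"])
f=lambda p:(np.array(p)+.5)*.7-.5
px=f([(474,100),(633,115),(550,27),(560,191),(508,170),(618,160),(610,50)])
c=cast(d,px,.118,pose)[:,:2]
s=least_squares(lambda q:np.hypot(*(c-q[:2]).T)-q[2],[.567,.244,.058]);print(s.x.round(4),s.fun.round(4))
b=s.x[:2];bt=(b+[.5693,.2419])/2;t=bt+.054*np.array([np.cos(np.radians(113.5)),np.sin(np.radians(113.5))]);print(bt,t)
plan((t[0],t[1],.19,-66.5),(t[0],t[1],.139,-66.5))
E
```

```text
[0.5697 0.2456 0.0584] [ 0.0005 -0.0004 -0.0018  0.0005 -0.0001 -0.0009  0.0022]
[0.56948812 0.24375551] [0.54795567 0.29327675]
t 27.4 tcp [0.4177 0.2997 0.2872] yaw -66.32 F [ 0.  -0.3 -4.3] op 0.1
(np.float64(0.5479556661181395), np.float64(0.2932767521861244), 0.19, -66.5) [0.0037, -0.0005, 0.0031] [0.0581, -0.1171, 0.0968]
(np.float64(0.5479556661181395), np.float64(0.2932767521861244), 0.139, -66.5) [0.0037, -0.0005, 0.0031] [0.0581, -0.1173, 0.1478]
```

```bash
python3 -m pendant '[[[0,0,0.003],[0.02,-0.04,0],0],[[0,0,0.003],[0.04,-0.08,0],0],[[0,0,0.003],[0.058,-0.117,0.01],0],[[0,0,0.003],[0.058,-0.117,0.04],0],[[0,0,0.003],[0.058,-0.117,0.07],0],[[0,0,0.003],[0.058,-0.117,0.1],0],[[0,0,0.003],[0.058,-0.117,0.118],0],[[0,0,0.003],[0.058,-0.117,0.124],0],[[0,0,0.003],[0.058,-0.117,0.124],0],[[0,0,0.003],[0.058,-0.117,0.124],0]]'
python3 - <<'E'
from h import *
plan((.548,.2933,.139,-66.5))
d=r.snapshot("scene");i=d["image"][...,::-1]
cv2.imwrite("pics/s2.png",cv2.resize(i[130:290,330:480],None,fx=3.75,fy=3.75,interpolation=cv2.INTER_CUBIC))
E
```

```text
clock: 28.4
tool_pos: [0.5498, 0.2941, 0.1652]
eef_rot: [0.836, -0.549, 0.0, -0.0]
contact_force: [0.1, 0.6, -3.3]
opening: 0.096
t 28.4 tcp [0.5498 0.2941 0.1652] yaw -66.56 F [ 0.1  0.6 -3.3] op 0.096
(0.548, 0.2933, 0.139, -66.5) [-0.0007, 0.0004, -0.0011] [-0.0, 0.002, 0.0262]
```

View pics/s2.png

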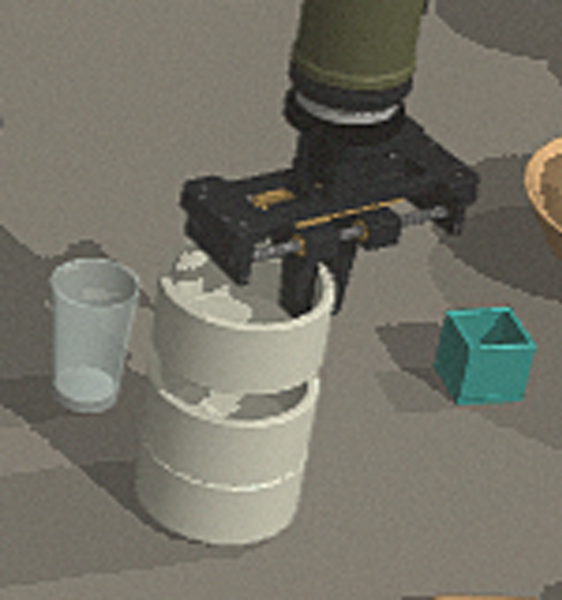

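The bowl hovers level just above its pile, centred (held rim about (155–335), pile about (140–320), offset by the camera slant). Descend slowly.

```bash
python3 -m pendant '[[[0,0,0],[0,0.002,0.005],0],[[0,0,0],[0,0.002,0.009],0],[[0,0,0],[0,0.002,0.012],0],[[0,0,0],[0,0.002,0.014],0],[[0,0,0],[0,0.002,0.016],0],[[0,0,0],[0,0.002,0.018],0],[[0,0,0],[0,0.002,0.02],0],[[0,0,0],[0,0.002,0.021],0]]'
python3 - <<'E'
from h import *
plan((.548,.2933,.139,-66.5))
E
```

```text
clock: 29.25
tool_pos: [0.5479, 0.2924, 0.1436]
eef_rot: [0.836, -0.549, -0.0, 0.0]
contact_force: [-0.3, 0.4, -4.2]
opening: 0.099
t 29.25 tcp [0.5479 0.2924 0.1436] yaw -66.61 F [-0.3  0.4 -4.2] op 0.099
(0.548, 0.2933, 0.139, -66.5) [0.0002, -0.0001, -0.0019] [-0.0008, -0.0004, 0.0046]
```

Foot is in, with no contact. Continue to the seat.

```bash
python3 -m pendant '[[[0,0,0],[0,0,0.0015],0],[[0,0,0],[0,0,0.003],0],[[0,0,0],[0,0,0.004],0],[[0,0,0],[0,0,0.005],0],[[0,0,0],[0,0,0.0055],0],[[0,0,0],[0,0,0.0055],0]]'
```

```text
clock: 29.85
tool_pos: [0.5481, 0.2926, 0.1393]
eef_rot: [0.836, -0.549, 0.0, -0.0]
contact_force: [-2.8, -2.3, 4.5]
opening: 0.102
```

```bash
python3 -m pendant '[[[0,0,0],[0,0,0],0.15],[[0,0,0],[0,0,0],0.3],[[0,0,0],[0,0,0],0.45],[[0,0,0],[0,0,0],0.45],[[0,0,0],[0,0,-0.02],0.45],[[0,0,0],[0,0,-0.06],0.45],[[0,0,0],[0,0,-0.1],0.45],[[0,0,0],[-0.03,0.03,-0.13],0.45],[[0,0,0],[-0.07,0.07,-0.15],0.45],[[0,0,0],[-0.1,0.11,-0.15],0.45]]'
python3 -m pendant '[[[0,0,0],[0,0.04,-0.03],0.45],[[0,0,0],[0,0.04,-0.05],0.45],[[0,0,0],[0,0.04,-0.05],0.45],[[0,0,0],[0,0.04,-0.05],0.45]]'
python3 - <<'E'
from h import *
plan()
T=r.snapshot("top");S=r.snapshot("scene")
t=T["image"][...,::-1];s=S["image"][...,::-1]
a=cv2.resize(t[140:300,140:420],(800,457),interpolation=cv2.INTER_CUBIC);cv2.imwrite("pics/t3.png",a)
b=cv2.resize(s[150:300,170:450],(800,429),interpolation=cv2.INTER_CUBIC);cv2.imwrite("pics/s3.png",b)
E
```

```text
clock: 30.85
tool_pos: [0.4181, 0.3397, 0.29]
eef_rot: [0.835, -0.55, 0.0, -0.003]
contact_force: [0.1, 1.2, -0.1]
opening: 0.446
clock: 31.25
tool_pos: [0.3821, 0.3218, 0.3376]
eef_rot: [0.836, -0.549, 0.0, -0.001]
contact_force: [0.6, -1.3, 0.1]
opening: 0.45
t 31.25 tcp [0.3821 0.3218 0.3376] yaw -66.65 F [ 0.6 -1.3  0.1] op 0.45
```

View pics/t3.png

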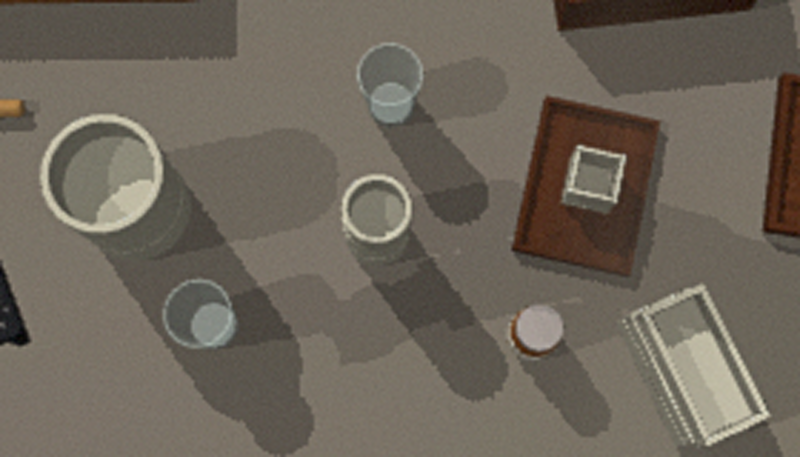

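Top view: all three pieces sit on their piles and the pot is upright in the tray. Both glasses are in place. One numeric check against the expected final rim heights.

```bash
python3 - <<'E'
from h import *
d=r.snapshot("top");f=lambda p:(np.array(p)+.5)*.35-.5+[140,140]
for n,p,h in(("bowl",[(41,176),(163,176),(102,115),(102,236)],.172),("ram",[(342,209),(412,209),(377,174),(377,243)],.146),("dish",[(703,286),(769,411),(705,446),(634,318)],.122),("pot",[(573,146),(627,152),(618,205),(562,196)],.06),("glassa",[(357,76),(424,76),(390,43),(390,110)],.105),("glassb",[(163,314),(235,314),(199,279),(199,349)],.105)):
    c=cast(d,f(p),h);print(n,c.mean(0)[:2].round(4),"dims",np.linalg.norm(c[0]-c[1]).round(3),np.linalg.norm(c[2]-c[3]).round(3),np.linalg.norm(c[1]-c[2]).round(3))
s=r.get_state();print(s["clock"],np.abs(s["qd"]).max())
E
```

```text
bowl [0.5647 0.2393] dims 0.115 0.118 0.085
ram [ 0.5348 -0.0189] dims 0.067 0.068 0.048
dish [ 0.3833 -0.3277] dims 0.132 0.136 0.07
pot [ 0.5869 -0.245 ] dims 0.057 0.059 0.058
glassa [ 0.6821 -0.0331] dims 0.068 0.072 0.05
glassb [0.441  0.1567] dims 0.07 0.069 0.05
31.4 0.0027630925027229405
```

The bowl reads about 5 mm off the earlier pile centre, which is its full play. I'll check its level: project the expected level rim into both cameras and compare with the mask outline.

```bash
python3 - <<'E'
from h import *
a=np.linspace(0,2*np.pi,73)
for n in("scene","top"):
    d=r.snapshot(n);g=cv2.cvtColor(d["image"],cv2.COLOR_RGB2HSV)
    for nm,(cx,cy,R,h) in{"bowl":(.567,.2415,.058,.172),"ram":(.5355,-.017,.034,.146)}.items():
        C=np.c_[cx+R*np.cos(a),cy+R*np.sin(a),np.full(73,h)];p=proj(d,C)
        low=proj(d,C-[0,0,h])
        x0,y0=np.int32(p.min(0))-8;x1,y1=np.int32(p.max(0))+8
        m=((d["image"].min(2)>130)).astype(np.uint8)
        sub=m[y0:y1,x0:x1];k=max(cv2.findContours(sub,cv2.RETR_EXTERNAL,cv2.CHAIN_APPROX_NONE)[0],key=cv2.contourArea)[:,0]+[x0,y0]
        print(n,nm,"pred L/R/T",p[:,0].min().round(1),p[:,0].max().round(1),p[:,1].min().round(1),"B",p[:,1].max().round(1),"obs",k[:,0].min(),k[:,0].max(),k[:,1].min(),k[:,1].max())
        # top edge profile at 5 columns: pred vs obs
        up=p[np.argsort(p[:,0])]
        for q in(.2,.35,.5,.65,.8):
            x=int(p[:,0].min()*(1-q)+p[:,0].max()*q);pr=[p[i,1] for i in range(73) if abs(p[i,0]-x)<1.6]
            ob=k[k[:,0]==x][:,1];print("  col",x,"pred",min(pr,default=0).__round__(1),"obs",ob.min() if len(ob) else None)
E
```

```text
scene bowl pred L/R/T 369.9 416.5 199.4 B 225.8 obs 371 416 200 232
  col 379 pred 200.8 obs 202
  col 386 pred 199.5 obs 200
  col 393 pred 199.5 obs 200
  col 400 pred 200.7 obs 201
  col 407 pred 203.4 obs 204
scene ram pred L/R/T 278.6 304.3 203.9 B 218.7 obs 280 305 204 225
  col 283 pred 205.0 obs 207
  col 287 pred 204.1 obs 205
  col 291 pred 203.9 obs 204
  col 295 pred 204.1 obs 205
  col 299 pred 205.0 obs 206
top bowl pred L/R/T 153.0 196.1 179.6 B 221.4 obs 154 196 180 220
  col 161 pred 184.6 obs 186
  col 168 pred 180.9 obs 181
  col 174 pred 179.6 obs 180
  col 181 pred 180.2 obs 181
  col 187 pred 182.2 obs 183
top ram pred L/R/T 258.5 283.3 200.4 B 224.6 obs 259 283 201 224
  col 263 pred 202.7 obs 204
  col 267 pred 200.9 obs 202
  col 270 pred 200.4 obs 201
  col 274 pred 200.6 obs 201
  col 278 pred 201.9 obs 203
```

Both rims match the predicted level, seated rims to about 1 px in both cameras. Handing in.

```bash
python3 -c "
from plant import r
print(r.finish_job())"
```

```text
the job is handed in; nothing more can be done
None
```

I took the stack apart and handed the job in at about 31.5 s. The pot went flat on the small tray's floor, and the ramekin, dish and bowl each went on the pile of their own kind. I lowered each piece slowly until it seated, then released it.

**Checks that agreed**
- **Seat heights:** the ramekin, dish and bowl stopped where full nesting predicts (TCP 0.117, 0.095 and 0.139 m).
- **Bowl and ramekin rims:** both match a level, seated rim to about 1–2 px in the scene and top cameras.
- **Pot:** its centre came out within about 5 mm of the tray centre.
- **Glasses:** glass A reads within 2 mm of its first position, and glass B sits where it was to within a few mm.
- **Robot:** the gripper was clear and the arm still at hand-in.

**Checks that disagreed or were missed**
- **Bowl offset:** hand-picked pixels in the last top view put the bowl 5 mm off the pile centre I measured at the start. The contour check fits a centre about 2 mm off, and both are inside the 10 mm limit.
- **Dish:** I checked it only by its seat height and hand-picked corners in the top view, about 3–4 mm from my first estimate. Its level was not checked separately.
- **Pot:** I judged it upright only by eye in the pictures.
- **Last picture:** the final scene crop could not be viewed because the 16-picture limit was reached.

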